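# Chock the rolling pin on the sloping draining board

### The job

Put the washed rolling pin to dry on the sloping draining board, under the wire shelf. First lay the flat sharpening stone on the board as a chock, its length across the slope, and let go of it; then set the pin on the uphill side of the stone, lying across the slope and about midway along the board, and keep hold of it until it rests gently on the board and bears against the stone, so that it does not roll when you let go. Do not bump the rack hard, and leave everything else where it stands.

Things in the scene. Friction and masses are not known exactly. Their poses are not given: they have to be found in the camera images.
- rack: Fixed draining board with a wire shelf over it. Origin: on the table under the board's middle; z up, x roughly away from the robot. Smooth white plastic board without lips, 300 mm along x, 260 mm along y, 12 mm thick. Its top slopes in y only: it falls 0.14 rad (8 degrees) towards the low, open -y edge and rises to +y; its middle is 40 mm above the origin.
- board_mid (a point): Point on the top of the sloping board at its middle (40 mm above the rack's origin); axes as the rack's (z up, not along the slope).
- shelf_front (a point): Middle of the front rail of the steel wire shelf, 256 mm above the table, at rack x = -70 mm; axes as the rack's. The shelf (12 mm thick) reaches from here to x = +171 mm and over y = -171 to +171 mm, so it covers most of the board. It stands on two posts at x = +165, y = -165 and +165 mm, with braces back from x = +80 mm; below it is open in front and at the sides.
- pin_center (a point): Loose wooden rolling pin, 0.19 to 0.31 kg; point at its centre, its x axis along the pin (it may be turned any way about that axis). Barrel 50 mm diameter and 150 mm long, a 22 mm thick handle at each end, 230 mm over all. It starts lying on the table, centre 25 mm up, and rolls freely.
- stone_center (a point): Loose flat dark grey sharpening stone, 110 mm (its x) by 28 mm (its y) by 12 mm (its z), about 0.11 kg; point at its centre. It starts lying flat on the table, centre 6 mm up. Laid on the board it stays by friction, and slides if it is pushed with about 1 N. Pressing the pin straight down on its edge jams the pin before it reaches the board.
- jar: Bystander: empty glass jar, 84 mm diameter, 120 mm high; origin at the centre of its underside.
- bowl: Bystander: white ceramic bowl, 150 mm diameter, 60 mm high; origin at the centre of its underside.
- sieve: Bystander: green plastic sieve, 160 mm diameter, 55 mm high, with a handle reaching 175 mm from its middle along its x; origin at the centre of its underside.
- opener: Bystander: steel can opener lying flat, about 155 mm long along its x, 40 mm wide, 38 mm high over its turning knob; origin on its underside near the knob.
- spoon: Bystander: metal spoon with a dark wooden handle, lying flat along its x; origin on its underside.
- tin: Bystander: closed tin can, 74 mm diameter, 90 mm high; origin at the centre of its underside.
Mind the look-alikes: they are no part of the job. Of the things shaped like the part that bears pin_center, the wooden one is meant.

How it is judged (in metres and radians):
On the way, in this order (a step that is already met when the one before it is completed fails the run):
1. the stone lies flat on the sloping board, its length across the slope, and has been let go (contact force between stone and rack above 0.3 N and contact force between the fingers and stone below 0.05 N and angle between stone_center's own z axis and vertical below 0.2 rad and angle between the x axis of stone_center and the x axis of rack, either way round below 0.3 rad and height (world z) of stone_center above 0.025 m), for 0.2 s.
2. the pin, still held, rests on the board and bears against the stone (contact force between the fingers and pin above 1 N and contact force between each of pin, stone and rack above 0.2 N and contact force between pin and stone above 0.1 N), for 0.15 s.
At the end, for the whole second after the job is handed in: The pin lies still on the sloping board, released, bearing against the stone that lies flat on the board on its downhill side; pin across the slope within 0.2 rad (stone within 0.3 rad), the pin's centre within 30 mm of the board's middle along the board (contact force between pin and rack above 0.2 N and contact force between pin and stone above 0.05 N and contact force between stone and rack above 0.3 N and linear speed of pin below 0.01 m/s and angular speed of pin below 0.2 rad/s and angle between the x axis of pin_center and the x axis of rack, either way round below 0.2 rad and angle between the x axis of stone_center and the x axis of rack, either way round below 0.3 rad and angle between stone_center's own z axis and vertical below 0.2 rad and x of pin_center in the frame of rack between -0.03 and 0.03 m and y of pin_center in the frame of rack between -0.12 and 0.13 m and y of stone_center in the frame of rack above -0.13 m and height (world z) of pin_center between 0.04 and 0.09 m); the robot touches nothing.
It fails at once if the pin is dropped or rolls loose (over 0.15 m/s while not held) (contact force between the fingers and pin below 0.02 N and linear speed of pin above 0.15 m/s).
It fails at once if the pin is pressed on the board or the stone with more than 25 N (contact force between pin and rack above 25 N or contact force between pin and stone above 25 N).
It fails at once if the robot bumps the rack with more than 20 N (contact force between the arm and rack above 20 N).
It fails at once if a bystander is shifted by more than 30 mm (distance of any of jar, bowl, sieve, opener, spoon, tin from where it was at the start of the episode above 0.03 m).
It also fails if it takes over 72 s, if anything falls off the work surface, if the arm or the gripper's body presses on something with over 40 N, if the wrist force passes 120 N, or if a joint passes its speed limit or range.

### The arm

A 6-joint arm with a two-finger parallel gripper is mounted at the origin on the work surface. World frame = base frame: x ahead of the robot, y to its left, z up, the work surface at z = 0. Lengths are in m, angles in degrees, forces in N, time in s.
With the tool pointing down it reaches from about 0.325 to 0.775 m from the base axis. Payload 5.5 kg.
Tool frame: the origin (TCP) lies midway between the tips of the shut fingers; the grasp point (between the pads) lies 19 mm behind it; z points along the fingers, y is the direction in which the jaws open and shut (so a half turn about z gives the same grasp; the last joint's range is limited). The gripper opens to 85 mm and grips with 20 to 120 N. Pads are 22 mm wide; open, the fingers measure 114 mm over their backs; the gripper's body (76 mm by 85 mm) begins 54 mm behind the grasp point. The pads swing forward as they close: fully open they stand 13 mm farther back than shut.
Start: joints at [64.418, 5.22, 70.514, -0, 104.267, -3.249], TCP at [0.228, 0.555, 0.231] pointing down, gripper open.
Joint ranges: [-164.24, 164.24], [-49.07, 125.15], [9.68, 141.18], [-86.29, 266.29], [3.28, 154.24], [-151.56, 151.56]. Speed limits (degrees/s): [147.25, 147.25, 172.46, 180, 180, 180].

### API

Orientations are given as [roll, pitch, yaw] about the fixed x, y, z axes, in that order (R = Rz(yaw) Ry(pitch) Rx(roll)).
In Python, from rig import ctrl, optics gives the robot as it stands.
- The arm moves only by the tool play_rows, never from a script. Its argument "plan" is one flat list of numbers, 7 for each row, row after row: the shift along the tool's x, y, z in units of 25 mm (1.0 is 25 mm), then the turn, a rotation vector about the tool's x, y, z in units of 5 degrees (1.0 is 5 degrees), then the opening, from 0 (shut) to 1 (fully open). A call has 1 to 12 rows; each row is the pose to reach, as a shift and turn from the pose measured when the call began, along the tool's axes at that moment; what a row does not reach only later rows make up. A row lasts 1/8 s, in which the tool goes at most 62.5 mm and 10.7 degrees, less where a joint would pass 70% of its speed; a pose out of reach is approached as far as the arm can. A call with a gripper value outside its range is refused whole. The fingers move at their own pace and stop on an object; the grip force is fixed at half the most. Time passes only in rows, so rows that repeat a pose let the fingers close. It gives the time, the measured TCP pose, the force and the opening at its end, in the units of the state.
- ctrl.state(): the state, without advancing time (a new reading comes with each control period).
- optics.grab_frame(name): name is "side" or "top"; returns the picture (420x560x3 uint8, red, green, blue); there is no depth.
- optics.camera_params(name): a dict with "mtx" (3x3 intrinsics, pixels), "dist" ([k1, k2, p1, p2, k3] as OpenCV has them; the pictures are not rectified), "pose" (4x4, takes a point from camera to world coordinates). Camera axes: x right, y down, z forward; pixel columns grow to the right and rows downward; lengths in m; the calibration is good to about 2 mm. A picture is of the moment at which its call begins. camera_params takes no time and is no camera call.
- ctrl.close_job(): hands the job in, once; it reports no verdict.
The state is a dict: "time": time; "joint_positions": joint angles; "joint_vel": joint speeds; "tau": joint torques, N m; "eef_pos": TCP position; "tool_rot": TCP orientation; "force": force on the tool from outside, world axes, zero at the start; "wrist_torque": the same for the moment, N m; "width": finger opening in m.
Only numpy, scipy, OpenCV 4.12 (cv2) and the standard library are available. Lean on these libraries where they do the work, as an engineer would, in place of code of your own. Each camera call takes 0.05 s, during which the arm holds its last target.

## Working session

There is one attempt and no reset: what is moved stays moved. The work goes in short steps, Python scripts to look and compute and a tool call to move; the robot and the scene stay as the last step left them, time stands still between calls to the robot, and variables do not carry over. Pictures are saved under pics/ and viewed, and the job is handed in when it is done.

Besides the shell and the picture viewer there is one more tool, called after "Emit:" by a JSON object that holds its "method" and its "body", one argument or row to a line. play_rows: Moves the arm, as the interface text tells. Its arguments: {"type":"object","properties":{"plan":{"type":"array"}},"required":["plan"]}

```bash
mkdir -p pics; ls
python3 - <<'E'
from rig import ctrl, optics
import cv2
for n in("side","top"):
    im=optics.grab_frame(n); cv2.imwrite(f"pics/{n}0.png",im[:,:,::-1])
    p=optics.camera_params(n); print(n,p["mtx"],p["dist"],p["pose"])
print(ctrl.state())
E
```

```text
pics
side [[546.75310277   0.         276.62198866]
 [  0.         546.75310277 208.2478318 ]
 [  0.           0.           1.        ]] [-0.16303881  0.          0.          0.          0.        ] [[ 0.79283946 -0.41463141  0.446639   -0.16273266]
 [-0.60925266 -0.52155133  0.59732354 -1.08184242]
 [-0.01472394 -0.74569767 -0.66612176  1.22707188]
 [ 0.          0.          0.          1.        ]]
top [[488.32120494   0.         282.86373202]
 [  0.         488.32120494 210.90844663]
 [  0.           0.           1.        ]] [-0.01067595  0.          0.          0.          0.        ] [[-1.59401122e-02 -9.95984258e-01  8.80980759e-02  4.07614571e-01]
 [-9.99872793e-01  1.59271670e-02 -8.49927180e-04 -1.32024287e-01]
 [-5.56638676e-04 -8.81004172e-02 -9.96111443e-01  1.40638605e+00]
 [ 0.00000000e+00  0.00000000e+00  0.00000000e+00  1.00000000e+00]]
{'time': 0.1, 'joint_positions': array([ 6.44174745e+01,  5.25895350e+00,  7.05774312e+01,  1.13029666e-03,
        1.04266055e+02, -3.24841339e+00]), 'joint_vel': array([-0.05644925, -0.00644633, -0.08236365,  0.11113874, -0.04253028,
       -0.00459734]), 'tau': array([ 1.43024343e-03, -4.60220504e+01, -4.19216394e+01, -8.74204738e-05,
        1.07108080e-02, -4.58940167e-05]), 'eef_pos': array([0.22788482, 0.55475811, 0.23023812]), 'tool_rot': array([-1.79897787e+02, -6.89892293e-03,  1.57666159e+02]), 'force': array([-0.06832849,  0.19534269,  0.57922003]), 'wrist_torque': array([0.06352279, 0.05183815, 0.03691193]), 'width': 0.08543709556826652}
```

View pics/side0.png

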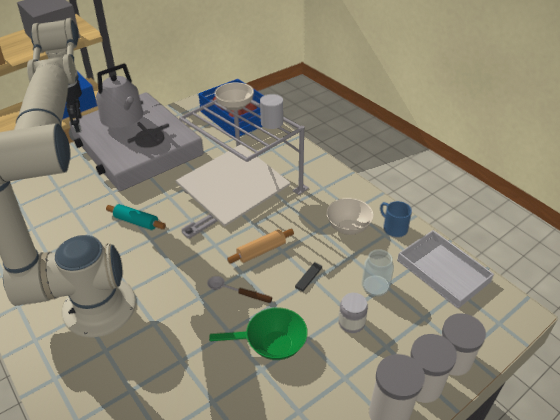

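View pics/top0.png

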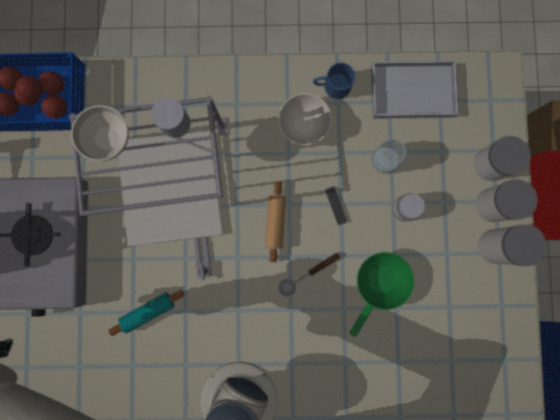

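Side view: the wooden pin is at about (262,246), with a teal look-alike at (136,216). The dark stone is at (308,277), the board at (232,187) and the can opener at (198,225). In the top view the pin is at (275,222), the stone at (336,205), the teal pin at (147,313) and the board and shelf at about (150,170).

Candidates for the pin (top view): wooden (275,222) and teal (147,313); I choose the wooden one. Candidates for the stone: the dark block (336,205) and the spoon's dark handle (324,264); I choose the block. I'll check both in a close crop.

```bash
cat > h.py <<'E'
import numpy as np, cv2
from rig import ctrl, optics
from scipy.spatial.transform import Rotation as R
P={n:optics.camera_params(n) for n in("side","top")}
def ray(n,px):
    p=P[n]; u=cv2.undistortPoints(np.array(px,float).reshape(-1,1,2),p["mtx"],p["dist"]).reshape(-1,2)
    d=np.c_[u,np.ones(len(u))]@p["pose"][:3,:3].T
    return p["pose"][:3,3],d
def onz(n,px,z):
    o,d=ray(n,px); return o+d*((z-o[2])/d[:,2])[:,None]
def proj(n,pts):
    p=P[n]; T=np.linalg.inv(p["pose"]); r,_=cv2.Rodrigues(T[:3,:3])
    return cv2.projectPoints(np.array(pts,float).reshape(-1,3),r,T[:3,3],p["mtx"],p["dist"])[0].reshape(-1,2)
def tri(pxs,pxt):
    o1,d1=ray("side",pxs);o2,d2=ray("top",pxt);d1=d1[0];d2=d2[0]
    A=np.c_[d1,-d2];s=np.linalg.lstsq(A,o2-o1,rcond=None)[0]
    a=o1+d1*s[0];b=o2+d2*s[1];return (a+b)/2,np.linalg.norm(a-b)
def crop(n,box,f,name,im=None):
    if im is None: im=optics.grab_frame(n)
    x0,y0,x1,y1=box
    cv2.imwrite(f"pics/{name}.png",cv2.resize(im[y0:y1,x0:x1,::-1],None,fx=f,fy=f,interpolation=cv2.INTER_CUBIC))
    return im
E
python3 - <<'E'
from h import *
a=crop("top",(60,80,360,300),2.6,"t1"); b=crop("side",(160,80,360,310),2.6,"s1")
for n,im,boxp,boxs in(("top",a,(255,175,300,270),(320,180,352,230)),("side",b,(220,220,305,275),(290,258,328,296))):
    hsv=cv2.cvtColor(im,cv2.COLOR_RGB2HSV)
    def comp(m,bx):
        k=np.zeros_like(m);x0,y0,x1,y1=bx;k[y0:y1,x0:x1]=m[y0:y1,x0:x1]
        c=max(cv2.findContours(k,cv2.RETR_EXTERNAL,cv2.CHAIN_APPROX_NONE)[0],key=cv2.contourArea);return c
    m=cv2.inRange(hsv,(5,90,50),(22,255,255)); c=comp(m,boxp)
    r=cv2.minAreaRect(c);print(n,"pin",r)
    if n=="top":
        print(onz(n,cv2.boxPoints(r),.025), onz(n,[r[0]],.025))
    m=cv2.inRange(hsv,(0,0,0),(180,255,85)); c=comp(m,boxs);r=cv2.minAreaRect(c);print("stone",r)
    print(onz(n,cv2.boxPoints(r),.009),onz(n,[r[0]],.009))
E
```

```text
top pin ((275.413818359375, 214.46554565429688), (16.383445739746094, 65.35761260986328), 3.3664605617523193)
[[ 0.42946085 -0.08208282  0.025     ]
 [ 0.6150967  -0.09541535  0.025     ]
 [ 0.61157585 -0.14206335  0.025     ]
 [ 0.42601878 -0.12818716  0.025     ]] [[ 0.51999167 -0.11190054  0.025     ]]
stone ((339.207275390625, 203.95205688476562), (38.265377044677734, 17.86920928955078), 68.83873748779297)
[[ 0.59176395 -0.25275094  0.009     ]
 [ 0.60976835 -0.30131431  0.009     ]
 [ 0.50585455 -0.33822543  0.009     ]
 [ 0.48809393 -0.28992807  0.009     ]] [[ 0.54869719 -0.29559608  0.009     ]]
side pin ((260.26580810546875, 245.49266052246094), (16.203582763671875, 71.58910369873047), 65.224853515625)
stone ((308.2561340332031, 276.80487060546875), (9.526599884033203, 32.79648971557617), 38.65980911254883)
[[ 0.48683949 -0.29088876  0.009     ]
 [ 0.59843443 -0.25105052  0.009     ]
 [ 0.60015884 -0.28330753  0.009     ]
 [ 0.48961289 -0.32135582  0.009     ]] [[ 0.54255413 -0.28712029  0.009     ]]
```

View pics/t1.png

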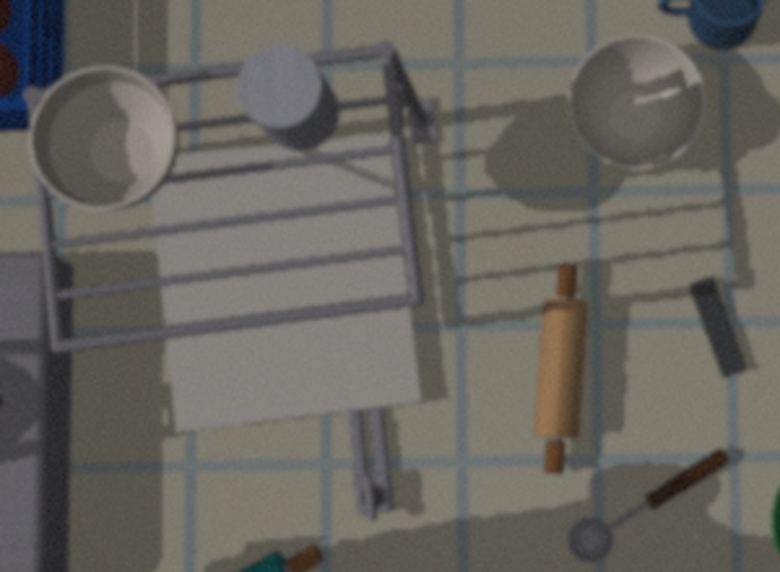

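View pics/s1.png

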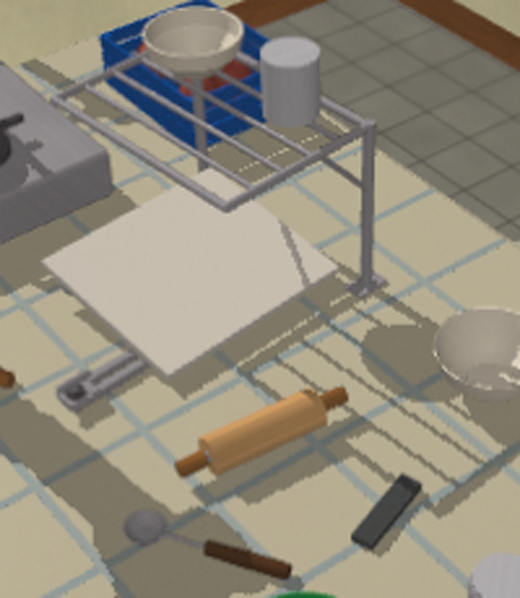

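Run:
```python
from h import *
t=lambda x,y:(x/2.6+60,y/2.6+80)
s=lambda x,y:(x/2.6+160,y/2.6+80)
a=onz("top",[t(568,264),t(553,472)],.025); print("pin ends",a,a.mean(0),np.linalg.norm(a[0]-a[1]),np.degrees(np.arctan2(*(a[0]-a[1])[[1,0]])))
a=onz("side",[s(348,394),s(177,470)],.025); print("pin ends side",a,a.mean(0))
a=onz("top",[t(693,283),t(713,279),t(745,371),t(725,376)],.012);print("stone",a,a.mean(0));u=a[:2].mean(0)-a[2:].mean(0);print(np.linalg.norm(u),np.degrees(np.arctan2(u[1],u[0])))
a=onz("side",[s(403,475),s(421,486),s(371,543),s(352,535)],.012);print("stone s",a,a.mean(0))
L=onz("top",[t(177,431)],.058)[0];Rr=onz("top",[t(421,401)],.022)[0];print("board front",L,Rr,np.linalg.norm((L-Rr)[:2]))
print(tri(s(43,263),t(177,431)),tri(s(168,376),t(421,401)))
print("side board",onz("side",[s(43,263)],.058),onz("side",[s(168,376),s(337,268)],.022))
sh=onz("top",[t(57,347),t(417,302),t(390,47)],.256);print("shelf",sh,np.linalg.norm(sh[0]-sh[1]))
print(tri(s(52,100),t(57,347)),tri(s(227,207),t(417,302)),tri(s(373,126),t(390,47)))
for nm,u in(("front",(L-Rr)),("shelf",sh[0]-sh[1])): print(nm,np.degrees(np.arctan2(-u[0],u[1])))
```

```text
pin ends [[ 0.61416206 -0.1219773   0.025     ]
 [ 0.38721109 -0.10229937  0.025     ]] [ 0.50068658 -0.11213833  0.025     ] 0.22780246896168357 -4.955473754064317
pin ends side [[ 0.61864626 -0.1250012   0.025     ]
 [ 0.38572994 -0.10058184  0.025     ]] [ 0.5021881  -0.11279152  0.025     ]
stone [[ 0.59266814 -0.25992235  0.012     ]
 [ 0.59677918 -0.28217675  0.012     ]
 [ 0.49418515 -0.31481446  0.012     ]
 [ 0.48903046 -0.29266254  0.012     ]] [ 0.54316573 -0.28739403  0.012     ]
0.10817322754771896 17.5892350396142
stone s [[ 0.59265876 -0.25869188  0.012     ]
 [ 0.59772623 -0.28456411  0.012     ]
 [ 0.49895298 -0.31424842  0.012     ]
 [ 0.48974852 -0.29226265  0.012     ]] [ 0.54477162 -0.28744176  0.012     ]
board front [0.4371776  0.29524808 0.058     ] [0.46645041 0.04058629 0.022     ] 0.25633868500347284
(array([0.43807033, 0.29580151, 0.05463695]), np.float64(0.0019122982698622183)) (array([0.46651555, 0.040611  , 0.02157541]), np.float64(0.00010978216419953026))
side board [[0.4370994  0.29122692 0.058     ]] [[0.46634029 0.04018624 0.022     ]
 [0.76106971 0.07506046 0.022     ]]
shelf [[0.5108971  0.34300671 0.256     ]
 [0.54685575 0.01461193 0.256     ]
 [0.78586326 0.0386862  0.256     ]] 0.330357613409159
(array([0.51036373, 0.34335383, 0.25598785]), np.float64(0.001257473769968847)) (array([0.54841544, 0.01312661, 0.25869525]), np.float64(0.004406212496657324)) (array([0.78640335, 0.03790805, 0.25740286]), np.float64(0.0022579821127441196))
front 6.557243972935852
shelf 6.248891862201233
```

Rack: origin about (0.600, 0.186), yaw about 6.5°. The plan is to tilt the tool about 35° forward to get under the shelf, grip the stone at its near end, and grip the pin at the near end of its barrel so the fingers clear the stone.

```bash
cat >> h.py <<'E'
def tool(yaw,tilt,roll=0):
    t=np.radians(tilt);B=np.array([[np.cos(t),0,np.sin(t)],[0,-1,0],[np.sin(t),0,-np.cos(t)]])
    return R.from_euler("z",yaw,degrees=True)*R.from_euler("x",roll,degrees=True)*R.from_matrix(B)
def cur():
    s=ctrl.state();return s["eef_pos"],R.from_euler("xyz",s["tool_rot"],degrees=True),s
def go(pos,rot):
    p,r,s=cur()
    d=r.inv().apply(np.array(pos)-p)/.025
    w=(r.inv()*rot).as_rotvec(degrees=True)/5
    return np.round(np.r_[d,w],2)
RO=np.array([.600,.186,0]);RY=6.5
def rk(x,y,h=0):  # point h above (normal) board
    return RO+R.from_euler("z",RY,degrees=True).apply([x,y-h*np.sin(.14),.04+y*np.tan(.14)+h*np.cos(.14)])
E
python3 - <<'E'
from h import *
c=np.array([.544,-.2874,0]); yaw=17.6
g=c-.035*np.array([np.cos(np.radians(yaw)),np.sin(np.radians(yaw)),0])
print(g)
T=tool(yaw,35)
p,r,s=cur();print(p,s["tool_rot"])
print("up",go([.30,.35,.33],r))
print("hover",go(g+[-.0,0,.16],T))
# intermediate pose: half
sl=R.concatenate([r,T]); 
rv=(r.inv()*T).as_rotvec(degrees=True);print(np.linalg.norm(rv))
print("mid",go([.42,.10,.36],r*R.from_rotvec(rv*.5,degrees=True)))
E
```

```text
[ 0.51063833 -0.29798295  0.        ]
[0.2278954  0.55483907 0.23053034] [-1.79924630e+02 -6.91229715e-03  1.57669491e+02]
up [-5.78 -6.49 -3.97  0.    0.    0.  ]
hover [-23.42 -27.25   2.85  -8.5    3.1   26.92]
142.01225115181592
mid [-14.02 -13.92  -5.16  -4.25   1.55  13.46]
```

Emit:
{"method": "play_rows", "body": {
  "plan": [-5.8,-6.5,-4,0,0,0,1,-5.8,-6.5,-4,0,0,0,1,-5.8,-6.5,-4,-1,0.3,3,1,-14,-14,-5.2,-4.25,1.55,13.5,1,-14,-14,-5.2,-4.25,1.55,13.5,1,-14,-14,-5.2,-4.25,1.55,13.5,1,-14,-14,-5.2,-4.25,1.55,13.5,1,-14,-14,-5.2,-4.25,1.55,13.5,1,-14,-14,-5.2,-4.25,1.55,13.5,1]
}}

```text
time: 1.32
eef_pos: [0.4197, 0.0945, 0.361]
tool_rot: [167.2, -17.1, 90.7]
force: [0.5, -0.1, -0.9]
width: 0.0852
```

Run:
```python
from h import *
p,r,s=cur();print(s["joint_positions"],s["force"])
print(go([.5106,-.298,.16],tool(17.6,35)))
```

```text
[ -6.35152451 -30.15257372  89.74517649  19.17522364 108.16488482
   2.92766447] [ 0.5349883  -0.13825719 -0.87947464]
[-17.41   2.69   3.74  -4.18   1.57  13.31]
```

Emit:
{"method": "play_rows", "body": {
  "plan": [-17.4,2.7,0,-4.18,1.57,13.3,1,-17.4,2.7,0,-4.18,1.57,13.3,1,-17.4,2.7,0,-4.18,1.57,13.3,1,-17.4,2.7,3.7,-4.18,1.57,13.3,1,-17.4,2.7,3.7,-4.18,1.57,13.3,1,-17.4,2.7,3.7,-4.18,1.57,13.3,0.65,-17.4,2.7,3.7,-4.18,1.57,13.3,0.65,-17.4,2.7,3.7,-4.18,1.57,13.3,0.65,-17.4,2.7,3.7,-4.18,1.57,13.3,0.65,-17.4,2.7,3.7,-4.18,1.57,13.3,0.65,-17.4,2.7,3.7,-4.18,1.57,13.3,0.65]
}}

```text
time: 2.7
eef_pos: [0.5109, -0.2976, 0.1626]
tool_rot: [179.8, -35.1, 17.8]
force: [-0.2, -0.3, 0.2]
width: 0.0559
```

Run:
```python
from h import *
p,r,s=cur();print(p,s["tool_rot"],s["joint_positions"],s["force"])
T=tool(17.6,35)
print(go([.5106,-.298,.03],T),go([.5106,-.298,.0065],T))
b=crop("side",(230,180,380,340),3.6,"s2")
```

```text
[ 0.51090861 -0.29757887  0.16263174] [179.80875513 -35.06065606  17.82775865] [-51.75213208 -12.49433063 100.71049459  33.08566498  79.74834188
  17.95412331] [-0.17482056 -0.34090776  0.17478809]
[-3.06 -0.    4.33  0.01 -0.01  0.04] [-3.6  -0.    5.1   0.01 -0.01  0.04]
```

View pics/s2.png

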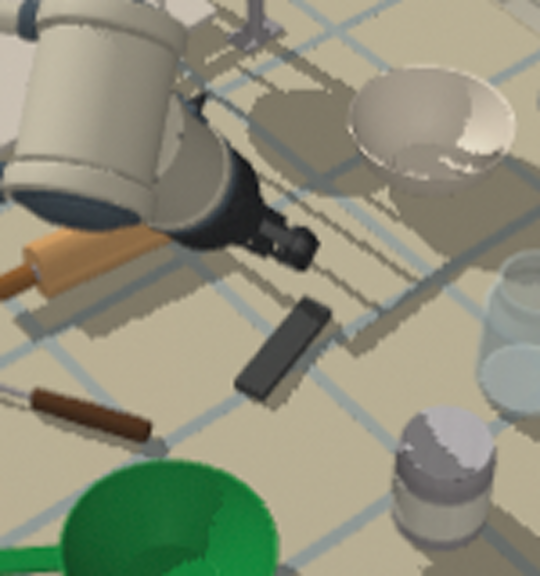

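The side view shows the gripper hovering over the stone's near end at (280,350) in the crop, with nothing in the way. Descending.

Emit:
{"method": "play_rows", "body": {
  "plan": [-3.06,0,4.33,0,0,0,0.65,-3.06,0,4.33,0,0,0,0.65,-3.06,0,4.33,0,0,0,0.65,-3.06,0,4.33,0,0,0,0.65,-3.4,0,4.8,0,0,0,0.65,-3.6,0,5.1,0,0,0,0.65,-3.6,0,5.1,0,0,0,0.65]
}}

```text
time: 3.62
eef_pos: [0.5104, -0.2979, 0.0059]
tool_rot: [179.9, -35.0, 17.8]
force: [-0.2, -0.5, 0.5]
width: 0.0553
```

Run:
```python
from h import *
p,r,s=cur();print(p,s["tool_rot"],s["force"])
print(go([.5106,-.298,.0065],tool(17.6,35)))
b=crop("side",(260,230,360,320),6,"s3")
b=crop("top",(280,160,380,250),6,"t3")
```

```text
[ 0.510396   -0.29785626  0.00594573] [179.87484285 -35.03453538  17.7959037 ] [-0.16175903 -0.49624741  0.45372767]
[ 0.02  0.01 -0.01  0.   -0.01  0.03]
```

View pics/s3.png

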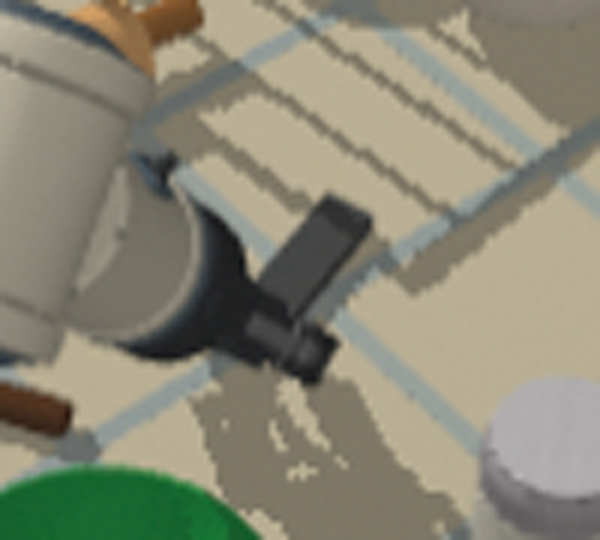

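View pics/t3.png

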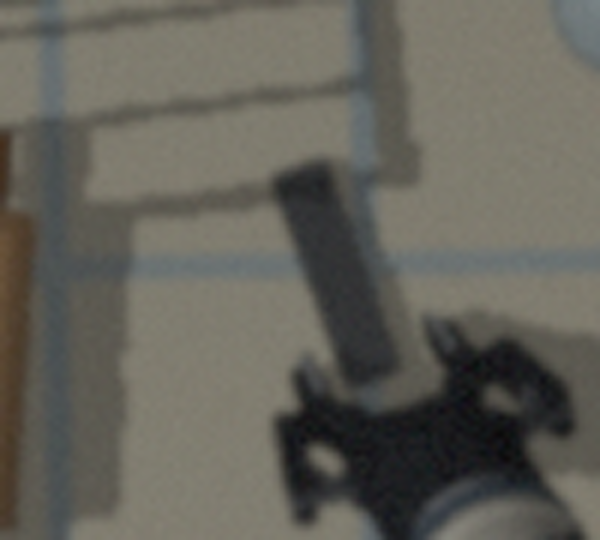

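The stone sits between the fingers near its near end: tips at (310,370) and (440,335) in the top crop, stone end at about (370,380). Closing.

Emit:
{"method": "play_rows", "body": {
  "plan": [0,0,0,0,0,0,0.2,0,0,0,0,0,0,0,0,0,0,0,0,0,0,0,0,0,0,0,0,0,0,0,0,0,0,0,0,0,0,0,0,0,0,0,0,0,0,0,0,0,0]
}}

```text
time: 4.6
eef_pos: [0.5111, -0.2986, 0.0076]
tool_rot: [179.7, -35.1, 17.9]
force: [-1.7, -0.2, 5.0]
width: 0.0258
```

Run:
```python
from h import *
p,r,s=cur();print(p,s["tool_rot"],s["force"],s["width"])
print(go(p+[0,0,.1],r))
```

```text
[ 0.51108699 -0.29861856  0.00758023] [179.7253158  -35.11681518  17.85869492] [-1.65421616 -0.17296784  5.01385463] 0.025823054622296934
[ 2.3   0.02 -3.27  0.    0.    0.  ]
```

Emit:
{"method": "play_rows", "body": {
  "plan": [0.5,0,-0.7,0,0,0,0,2.3,0,-3.27,0,0,0,0,2.3,0,-3.27,0,0,0,0,2.3,0,-3.27,0,0,0,0,4.6,0,-6.5,0,0,0,0,4.6,0,-6.5,0,0,0,0,4.6,0,-6.5,0,0,0,0]
}}

```text
time: 5.48
eef_pos: [0.5119, -0.2982, 0.2088]
tool_rot: [179.5, -35.2, 18.0]
force: [-0.1, -0.7, -1.5]
width: 0.0254
```

Run:
```python
from h import *
p,r,s=cur();print(p,s["tool_rot"],s["force"],s["width"])
b=crop("side",(230,150,360,280),4.6,"s4")
b=crop("top",(280,140,400,240),5,"t4")
```

```text
[ 0.51188438 -0.29820434  0.20878445] [179.49955241 -35.1865735   17.99744923] [-0.07045388 -0.67240072 -1.47059693] 0.025358799328522755
```

View pics/s4.png

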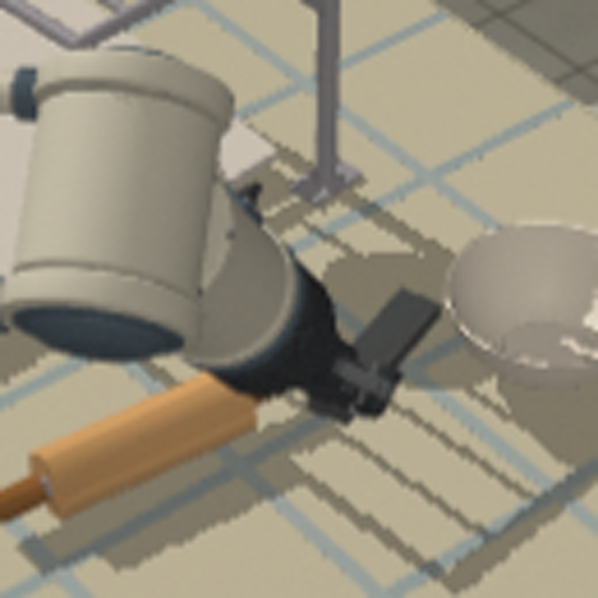

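View pics/t4.png

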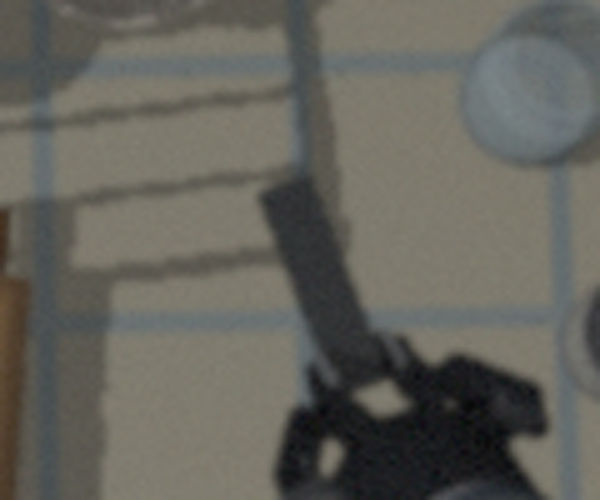

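Stone lifted: in the side crop it sticks out of the jaws from (385,370) to (423,299). I'll triangulate the far end to check how it sits in the grip.

Run:
```python
from h import *
s=lambda x,y:(x/4.6+230,y/4.6+150); t=lambda x,y:(x/5+280,y/5+140)
a,e=tri(s(423,299),t(285,187));print(a,e)
p,r,_=cur();T=tool(17.6,35)
# expected far-end top centre if stone level
print("exp",p+np.array([.544+.055*.953-.5111,-.2874+.055*.302+.2986,.012-.0076]))
```

```text
[ 0.59651833 -0.26962277  0.21124466] 0.005130420215826397
exp [ 0.59609226 -0.26948095  0.20847028]
```

```bash
cat >> h.py <<'E'
off=np.array([.0347,.0006,-.0016])
RR=R.from_euler("z",RY,degrees=True)*R.from_euler("x",.14)
TS=tool(RY,35,np.degrees(.14))
def stone_tcp(x,y,h): return rk(x,y,h)-RR.apply(off)
E
python3 - <<'E'
from h import *
A=stone_tcp(-.12,-.03,.13);print(A,go(A,TS))
print(stone_tcp(.005,-.03,.006))
E
```

```text
[0.45183664 0.11984417 0.16600104] [  1.45 -16.61   2.86   0.03   0.16   2.76]
[0.57407432 0.15118669 0.04321426]
```

Emit:
{"method": "play_rows", "body": {
  "plan": [0.7,-8,1.4,0,0.1,1.4,0,0.7,-8,1.4,0,0.1,1.4,0,0.7,-8,1.4,0,0.1,1.4,0,1.45,-16.6,2.86,0.03,0.16,2.76,0,1.45,-16.6,2.86,0.03,0.16,2.76,0,1.45,-16.6,2.86,0.03,0.16,2.76,0,1.45,-16.6,2.86,0.03,0.16,2.76,0,1.45,-16.6,2.86,0.03,0.16,2.76,0,1.45,-16.6,2.86,0.03,0.16,2.76,0,1.45,-16.6,2.86,0.03,0.16,2.76,0,1.45,-16.6,2.86,0.03,0.16,2.76,0,1.45,-16.6,2.86,0.03,0.16,2.76,0]
}}

```text
time: 7.08
eef_pos: [0.4661, 0.1213, 0.1669]
tool_rot: [-170.4, -34.0, 0.9]
force: [-0.2, 0.5, -1.2]
width: 0.026
```

Run:
```python
from h import *
p,r,s=cur();print(p,s["tool_rot"],s["force"],s["width"],s["joint_positions"])
for x,h in((.005,.06),(.005,.02),(.005,.009)): print(go(stone_tcp(x,-.03,h),TS))
b=crop("side",(160,60,360,260),3,"s5")
```

```text
[0.46614851 0.12134027 0.1668889 ] [-170.39996834  -34.00146451    0.86547841] [-0.2365001   0.53919602 -1.19128119] 0.02603520528946445 [  5.63109735 -49.0153233  124.7398571    7.36717033  69.85630596
  91.42889504]
[ 2.05 -0.02  4.84  0.04  0.12 -0.03]
[ 1.14 -0.02  6.16  0.04  0.12 -0.03]
[ 0.89 -0.02  6.52  0.04  0.12 -0.03]
```

View pics/s5.png

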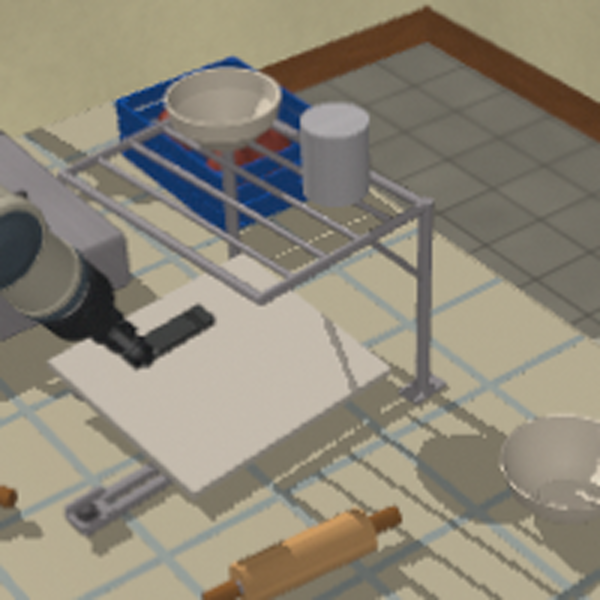

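The stone is held over the board in front of the rail, at (180,335) in the crop, and joint 2 is near its limit. Moving forward and down eases that.

Emit:
{"method": "play_rows", "body": {
  "plan": [1.4,0,2.8,0,0.1,0,0,2.05,0,4.84,0,0.1,0,0,2.05,0,4.84,0,0.1,0,0,2.05,0,4.84,0,0.1,0,0,2.05,0,4.84,0,0.1,0,0,2.05,0,4.84,0,0.1,0,0,1.14,0,6.16,0,0.1,0,0,1.14,0,6.16,0,0.1,0,0,1.14,0,6.16,0,0.1,0,0,1.14,0,6.16,0,0.1,0,0]
}}

```text
time: 8.38
eef_pos: [0.5753, 0.149, 0.0598]
tool_rot: [-170.3, -34.7, 0.8]
force: [0.2, -0.1, 0.1]
width: 0.0257
```

Run:
```python
from h import *
p,r,s=cur();print(p,s["tool_rot"],s["force"],s["width"],s["joint_positions"])
for x,h in((.005,.01),(.005,.006),(.005,.004)): print(go(stone_tcp(x,-.03,h),TS))
b=crop("side",(180,90,310,230),4,"s6")
```

```text
[0.57533307 0.14900678 0.05981382] [-170.31030013  -34.71760753    0.76819826] [ 0.21268215 -0.14787193  0.06882618] 0.025738313499659733 [  8.09841663 -23.6459789  120.47831405   7.38147985  47.88841356
  91.0825389 ]
[-0.33  0.    0.39  0.03 -0.03 -0.02]
[-0.42  0.    0.53  0.03 -0.03 -0.02]
[-0.46  0.    0.59  0.03 -0.03 -0.02]
```

View pics/s6.png

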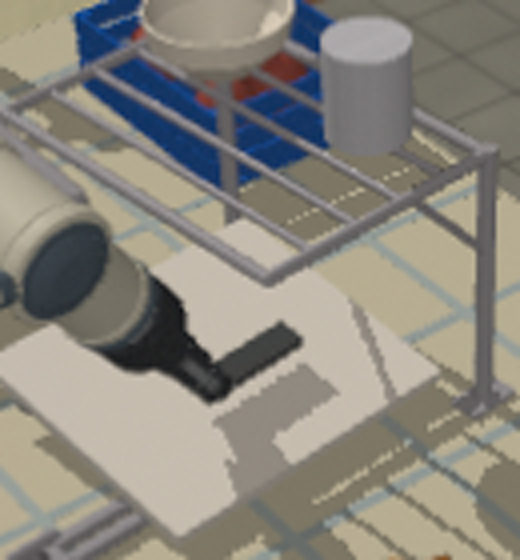

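Stone just above the board at (260,355) in the crop, well clear of the rail. Lowering slowly.

Emit:
{"method": "play_rows", "body": {
  "plan": [-0.33,0,0.39,0,0,0,0,-0.33,0,0.39,0,0,0,0,-0.42,0,0.53,0,0,0,0,-0.42,0,0.53,0,0,0,0]
}}

```text
time: 8.93
eef_pos: [0.5743, 0.1512, 0.043]
tool_rot: [-170.3, -34.7, 0.8]
force: [0.5, 0.4, -0.2]
width: 0.0257
```

Run:
```python
from h import *
for i in range(2):
    optics.grab_frame("side")
    p,r,s=cur();print(p,s["tool_rot"],s["force"],s["wrist_torque"],s["width"])
for x,h in((.005,.006),(.005,.004),(.005,.002)): print(go(stone_tcp(x,-.03,h),TS))
b=crop("side",(200,130,290,220),6,"s7")
```

```text
[0.57424405 0.15123411 0.04298849] [-170.30817981  -34.72370194    0.76257594] [ 0.30715567  0.64479973 -0.34272518] [-0.12994836  0.2102414  -0.04538968] 0.025695352756256586
[0.57423726 0.15121571 0.04303339] [-170.31046178  -34.72380931    0.76464775] [ 1.03735575  0.6188022  -0.10412015] [-0.06900685  0.17654004 -0.01691583] 0.02565267094839093
[-0.   -0.   -0.01  0.03 -0.03 -0.02]
[-0.05 -0.    0.06  0.03 -0.03 -0.02]
[-0.09 -0.    0.12  0.03 -0.03 -0.02]
```

View pics/s7.png

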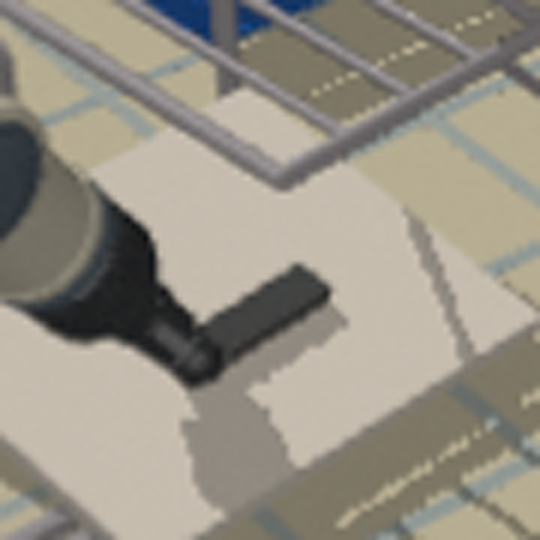

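Almost touching, with no contact force yet. Lowering a millimetre or two at a time.

Emit:
{"method": "play_rows", "body": {
  "plan": [-0.05,0,0.07,0,0,0,0,-0.05,0,0.07,0,0,0,0,-0.05,0,0.07,0,0,0,0]
}}

```text
time: 9.45
eef_pos: [0.5754, 0.1515, 0.043]
tool_rot: [-170.3, -34.9, 0.7]
force: [-1.8, -0.1, 4.7]
width: 0.0263
```

Emit:
{"method": "play_rows", "body": {
  "plan": [0,0,0,0,0,0,0.2,0,0,0,0,0,0,0.6,0,0,0,0,0,0,0.6,0,0,0,0,0,0,0.6,0,0,0,0,0,0,0.6]
}}

```text
time: 10.07
eef_pos: [0.5753, 0.1515, 0.0428]
tool_rot: [-170.3, -34.9, 0.7]
force: [-1.4, 0.1, 0.5]
width: 0.0512
```

Run:
```python
from h import *
p,r,s=cur();print(p,s["tool_rot"],s["force"],s["width"])
b=crop("side",(200,130,290,220),6,"s8")
```

```text
[0.57533739 0.15152742 0.04283888] [-170.28930542  -34.92454676    0.73992202] [-1.41388328  0.12617948  0.47369321] 0.05117090800063437
```

View pics/s8.png

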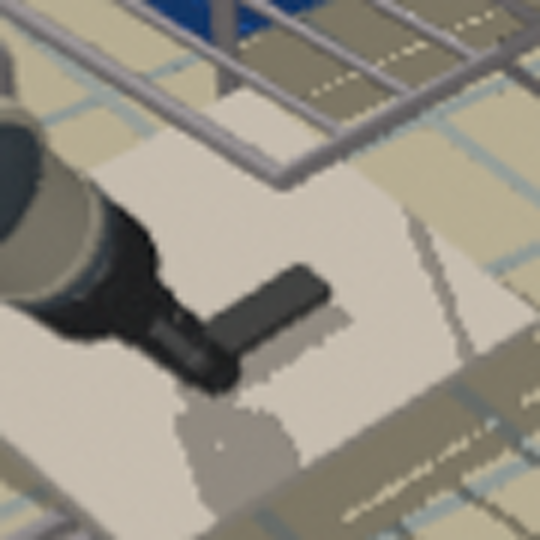

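Stone released and flat at (265,310) in the crop. Retreating along the tool axis.

Emit:
{"method": "play_rows", "body": {
  "plan": [0,0,-1.5,0,0,0,0.6,0,0,-3,0,0,0,0.6,0,0,-5,0,0,0,0.6,0,0,-6,0,0,0,0.6,0,0,-6,0,0,0,0.7]
}}

```text
time: 10.75
eef_pos: [0.4917, 0.1251, 0.1673]
tool_rot: [-170.2, -35.3, 0.7]
force: [0.6, 0.1, 0.1]
width: 0.0598
```

Run:
```python
from h import *
p,r,s=cur();print(p,s["tool_rot"],s["force"],s["width"],s["joint_positions"])
b=crop("side",(180,90,310,230),4,"s9");
hsv=cv2.cvtColor(b,cv2.COLOR_RGB2HSV)
k=np.zeros(hsv.shape[:2],np.uint8);k[165:200,230:262]=(cv2.inRange(hsv,(0,0,0),(180,255,80)))[165:200,230:262]
c=max(cv2.findContours(k,0,1)[0],key=cv2.contourArea);rr=cv2.minAreaRect(c);print(rr)
b=crop("top",(60,80,320,280),3,"t9")
```

```text
[0.49170384 0.12506856 0.16732514] [-170.2466958   -35.2571875     0.69435704] [0.56419528 0.08582422 0.06871123] 0.05984953869490715 [  5.89430517 -44.85399854 122.97188683   7.35687567  66.18733297
  91.28959967]
((240.94024658203125, 183.36221313476562), (7.556131362915039, 27.755203247070312), 57.094757080078125)
```

View pics/s9.png

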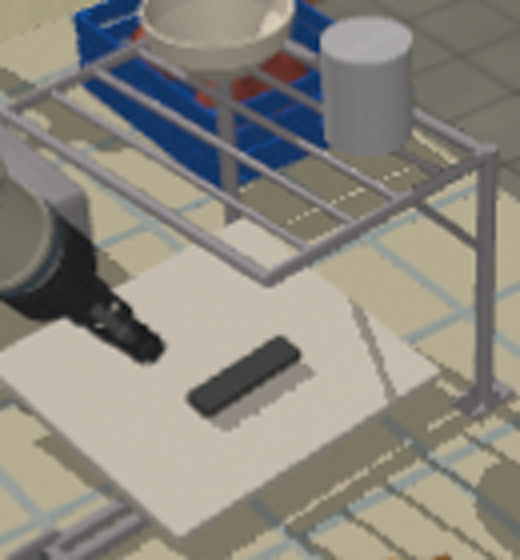

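View pics/t9.png

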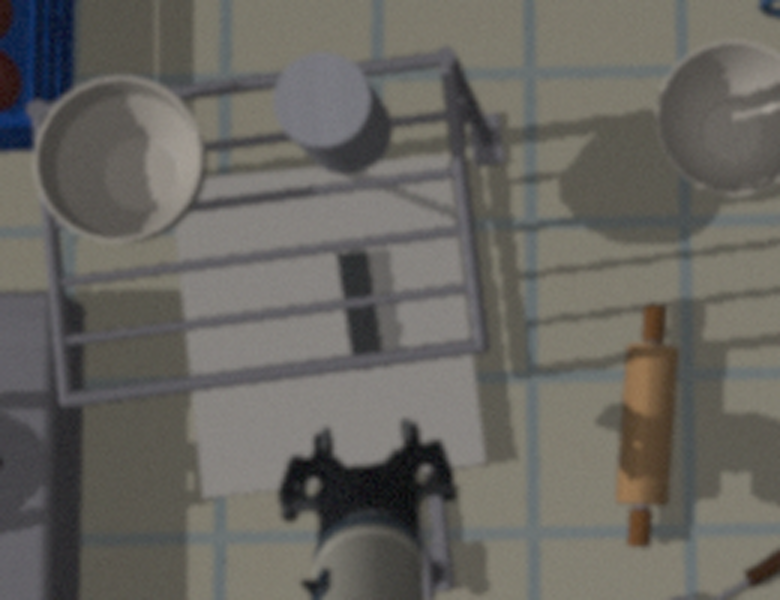

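The stone lies on the board under the shelf's front part, at (245,375) in the side crop. Now measuring its rack pose by casting onto the plane of its top face.

```bash
cat >> h.py <<'E'
def onboard(n,px,h):
    o,d=ray(n,px);N=RR.apply([0,0,1]);q=rk(0,0,h)
    return o+d*(((q-o)@N)/(d@N))[:,None]
def torack(w): return R.from_euler("z",-RY,degrees=True).apply(np.atleast_2d(w)-RO)
E
python3 - <<'E'
from h import *
s=lambda x,y:(x/4+180,y/4+90);t=lambda x,y:(x/3+60,y/3+80)
q=torack(onboard("side",[s(187,397),s(207,408),s(300,352),s(281,337)],.012));print(q,q.mean(0))
u=q[2:].mean(0)-q[:2].mean(0);print(np.linalg.norm(u),np.degrees(np.arctan2(u[1],u[0])))
q=torack(onboard("top",[t(338,254),t(367,250),t(382,354),t(353,356)],.012));print(q,q.mean(0))
# pin remeasure
a=onz("top",[t(654,305),t(639,545)],.025);print(a,a.mean(0))
a=onz("top",[t(653,345),t(642,503)],.025);print("barrel",a,a.mean(0))
E
```

```text
[[-0.04892287 -0.0244643   0.04867101]
 [-0.04427191 -0.04476591  0.04581007]
 [ 0.06182875 -0.04458601  0.04583542]
 [ 0.06148634 -0.02057291  0.04921939]] [ 0.00753008 -0.03359728  0.04738398]
0.10827445891031044 1.0772731611888005
[[ 0.06158261 -0.01817286  0.04955761]
 [ 0.06263421 -0.04491551  0.04578899]
 [-0.03702559 -0.04785364  0.04537494]
 [-0.03591232 -0.02146714  0.04909338]] [ 0.01281973 -0.03310229  0.04745373]
[[ 0.61381377 -0.12065411  0.025     ]
 [ 0.38683835 -0.10316016  0.025     ]] [ 0.50032606 -0.11190714  0.025     ]
barrel [[ 0.5755045  -0.11912788  0.025     ]
 [ 0.42608879 -0.1065392   0.025     ]] [ 0.50079664 -0.11283354  0.025     ]
```

```bash
cat > fk.py <<'E'
import numpy as np
from scipy.spatial.transform import Rotation as R
from scipy.optimize import least_squares
D=[([64.4175,5.259,70.577,0,104.266,-3.248],[.22788,.55476,.23024]),
([-6.3515,-30.1526,89.745,19.175,108.165,2.9277],[.4197,.0945,.361]),
([-51.752,-12.494,100.71,33.0857,79.748,17.954],[.51091,-.29758,.16263]),
([5.631,-49.015,124.740,7.367,69.856,91.429],[.46615,.12134,.16689]),
([8.098,-23.646,120.478,7.3815,47.888,91.08],[.57533,.14901,.05981]),
([5.894,-44.854,122.972,7.3569,66.187,91.2896],[.4917,.12507,.16733])]
def fk(q,P):
    r0,h,L1,e,L2,d=P;E=lambda a,x:R.from_euler(a,x,degrees=True)
    A=E("z",q[0]);p=A.apply([r0,0,h]);A=A*E("y",q[1]);p=p+A.apply([0,0,L1]);A=A*E("y",q[2]);p=p+A.apply([e,0,L2])
    A=A*E("z",q[3])*E("y",q[4]);p=p+A.apply([0,0,d]);return p,A*E("z",q[5])
f=least_squares(lambda P:np.concatenate([fk(q,P)[0]-t for q,t in D]),[0,.3,.4,0,.4,.2]);P=f.x
LO=np.array([-164.24,-49.07,9.68,-86.29,3.28,-151.56]);HI=np.array([164.24,125.15,141.18,266.29,154.24,151.56])
if __name__=="__main__":
    print(P,np.abs(f.fun).max()); print([fk(q,P)[1].as_euler("xyz",degrees=True).round(1) for q,_ in D[:4]])
def ik(pos,rot,q0,Z):
    g=lambda q:np.r_[(fk(q,P)[0]-pos)*1000,((rot*Z).inv()*fk(q,P)[1]).as_rotvec(degrees=True)]
    s=least_squares(g,np.clip(q0,LO+.1,HI-.1),bounds=(LO,HI));return s.x,s.cost
E
python3 fk.py
```

```text
[-0.03335828  0.23353913  0.4309675   0.15312289  0.57561458  0.42778523] 0.03162337469432605
[array([ 1.800e+02, -1.000e-01, -1.123e+02]), array([162.5,  12.3, 176.8]), array([144.9,   0.2, 107.7]), array([145.6,  -7.9,  96.3])]
```

```bash
cat > fk2.py <<'E'
import numpy as np
import fk as F
from fk import D,R,least_squares
rots=[[-179.898,0,157.666],[167.2,-17.1,90.7],[179.809,-35.06,17.828],[-170.4,-34.0,.865],[-170.31,-34.72,.768],[-170.247,-35.257,.694]]
best=None
for s4 in(1,-1):
  for o4 in (0,90,180,-90):
    for o6 in(0,90,180,-90):
      for s6 in(1,-1):
        def ori(q):
            E=lambda a,x:R.from_euler(a,x,degrees=True)
            return E("z",q[0])*E("y",q[1]+q[2])*E("z",s4*q[3]+o4)*E("y",q[4])*E("z",s6*q[5]+o6)
        e=max((ori(q).inv()*R.from_euler("xyz",r,degrees=True)).magnitude() for (q,_),r in zip(D,rots))
        if best is None or e<best[0]: best=(e,s4,o4,o6,s6)
print(best)
E
python3 fk2.py
```

```text
(0.0011700691065516982, 1, 0, 90, 1)
```

```bash
cat > fk.py <<'E'
import numpy as np
from scipy.spatial.transform import Rotation as R
from scipy.optimize import least_squares
exec(open("fkdata.py").read())
E_=lambda a,x:R.from_euler(a,x,degrees=True)
def fk(q,P):
    r0,h,L1,e,L2,d,wx,L1x,ty=P
    A=E_("z",q[0]);p=A.apply([r0,0,h]);A=A*E_("y",q[1]);p=p+A.apply([L1x,0,L1]);A=A*E_("y",q[2]);p=p+A.apply([e,0,L2])
    A=A*E_("z",q[3])*E_("y",q[4]);p=p+A.apply([wx,0,d]);A=A*E_("z",q[5]+90);return p+A.apply([0,ty,0]),A
f=least_squares(lambda P:np.concatenate([fk(q,P)[0]-t for q,t in D]),[0,.3,.4,0,.4,.2,0,0,0],xtol=1e-14,ftol=1e-14);P=f.x
LO=np.array([-164.24,-49.07,9.68,-86.29,3.28,-151.56]);HI=np.array([164.24,125.15,141.18,266.29,154.24,151.56])
if __name__=="__main__": print(P.round(4),f.fun.reshape(-1,3).round(4))
def ik(pos,rot,q0):
    g=lambda q:np.r_[(fk(q,P)[0]-pos)*1000,(rot.inv()*fk(q,P)[1]).as_rotvec(degrees=True)]
    s=least_squares(g,np.clip(q0,LO+.1,HI-.1),bounds=(LO,HI));return s.x,s.cost
E
cat > fkdata.py <<'E'
D=[([64.4175,5.259,70.577,0,104.266,-3.248],[.22788,.55476,.23024]),
([-6.3515,-30.1526,89.745,19.175,108.165,2.9277],[.4197,.0945,.361]),
([-51.752,-12.494,100.71,33.0857,79.748,17.954],[.51091,-.29758,.16263]),
([5.631,-49.015,124.740,7.367,69.856,91.429],[.46615,.12134,.16689]),
([8.098,-23.646,120.478,7.3815,47.888,91.08],[.57533,.14901,.05981]),
([5.894,-44.854,122.972,7.3569,66.187,91.2896],[.4917,.12507,.16733])]
E
python3 fk.py
```

```text
[-0.0619  0.1965  0.4479  0.1676  0.603   0.4031 -0.049  -0.0195 -0.0254] [[ 0.0361 -0.0066 -0.004 ]
 [-0.0093 -0.0099  0.0038]
 [-0.0056  0.013  -0.003 ]
 [ 0.0047 -0.0031 -0.0035]
 [ 0.0036 -0.0067  0.006 ]
 [ 0.0056 -0.0035  0.0006]]
```

```bash
sed -i 's/r0,h,L1,e,L2,d,wx,L1x,ty=P/r0,h,L1,e,L2,d,sy=P;wx=L1x=ty=0/; s/\[r0,0,h\]/[r0,sy,h]/; s/\[0,.3,.4,0,.4,.2,0,0,0\]/[0,.3,.4,0,.4,.2,0]/' fk.py; python3 fk.py
```

```text
[0.     0.1571 0.3726 0.0968 0.5585 0.3407 0.034 ] [[-0. -0. -0.]
 [ 0. -0.  0.]
 [ 0.  0.  0.]
 [-0.  0. -0.]
 [ 0.  0.  0.]
 [-0.  0. -0.]]
```

```bash
cat >> h.py <<'E'
import fk as F
E
python3 - <<'E'
from h import *
p,r,s=cur();q0=s["joint_positions"]
PY=-4.7;dirv=np.array([np.cos(np.radians(PY)),np.sin(np.radians(PY)),0])
for th in(25,30,35):
  for o in(.05,.06,.07):
    T=tool(PY,th);g=np.array([.5006,-.1123,.025])-o*dirv
    tcp=g+.019*T.as_matrix()[:,2]
    q,c=F.ik(tcp,T,[-20,-20,125,10,50,80]);q2,c2=F.ik(tcp+[0,0,.12],T,q)
    # place
    T2=tool(RY,th,np.degrees(.14));pl=rk(-.02-o,.0,.025)+.019*T2.as_matrix()[:,2]
    q3,c3=F.ik(pl,T2,[5,-20,125,10,50,90]);q4,c4=F.ik(pl+[0,0,.1],T2,q3)
    print(th,o,[ (a.round(0).tolist(),round(float(b),2)) for a,b in((q,c),(q2,c2),(q3,c3),(q4,c4))])
E
```

```text
25 0.05 [([-23.0, -36.0, 131.0, 9.0, 62.0, 69.0], 0.0), ([-23.0, -40.0, 121.0, 8.0, 75.0, 71.0], 0.0), ([12.0, -20.0, 116.0, 6.0, 59.0, 95.0], 0.0), ([12.0, -24.0, 108.0, 5.0, 70.0, 96.0], 0.0)]
25 0.06 [([-24.0, -39.0, 132.0, 9.0, 63.0, 69.0], 0.0), ([-24.0, -42.0, 122.0, 8.0, 76.0, 71.0], 0.0), ([12.0, -22.0, 118.0, 6.0, 59.0, 95.0], 0.0), ([12.0, -25.0, 110.0, 5.0, 70.0, 97.0], 0.0)]
25 0.07 [([-24.0, -41.0, 134.0, 9.0, 64.0, 68.0], 0.0), ([-24.0, -44.0, 123.0, 8.0, 77.0, 70.0], 0.0), ([12.0, -24.0, 119.0, 6.0, 59.0, 96.0], 0.0), ([12.0, -27.0, 111.0, 5.0, 71.0, 97.0], 0.0)]
30 0.05 [([-25.0, -42.0, 135.0, 11.0, 58.0, 67.0], 0.0), ([-25.0, -45.0, 125.0, 10.0, 72.0, 69.0], 0.0), ([12.0, -24.0, 120.0, 5.0, 53.0, 96.0], 0.0), ([12.0, -28.0, 113.0, 4.0, 64.0, 97.0], 0.0)]
30 0.06 [([-25.0, -44.0, 137.0, 12.0, 60.0, 66.0], 0.0), ([-25.0, -47.0, 126.0, 11.0, 73.0, 69.0], 0.0), ([13.0, -26.0, 122.0, 5.0, 54.0, 97.0], 0.0), ([13.0, -29.0, 114.0, 4.0, 65.0, 98.0], 0.0)]
30 0.07 [([-26.0, -47.0, 138.0, 12.0, 61.0, 66.0], 0.0), ([-26.0, -49.0, 127.0, 11.0, 74.0, 68.0], 0.01), ([13.0, -28.0, 123.0, 5.0, 54.0, 97.0], 0.0), ([13.0, -31.0, 115.0, 4.0, 66.0, 98.0], 0.0)]
35 0.05 [([-26.0, -47.0, 140.0, 15.0, 55.0, 64.0], 0.0), ([-26.0, -49.0, 128.0, 13.0, 69.0, 67.0], 0.42), ([13.0, -28.0, 125.0, 4.0, 48.0, 98.0], 0.0), ([13.0, -32.0, 117.0, 3.0, 59.0, 98.0], 0.0)]
35 0.06 [([-27.0, -49.0, 140.0, 15.0, 57.0, 63.0], 0.25), ([-27.0, -49.0, 128.0, 13.0, 72.0, 67.0], 3.82), ([13.0, -30.0, 126.0, 3.0, 48.0, 98.0], 0.0), ([13.0, -34.0, 118.0, 3.0, 60.0, 99.0], 0.0)]
35 0.07 [([-28.0, -49.0, 140.0, 15.0, 60.0, 62.0], 3.94), ([-28.0, -49.0, 127.0, 13.0, 74.0, 66.0], 10.42), ([14.0, -32.0, 127.0, 3.0, 49.0, 98.0], 0.0), ([14.0, -35.0, 119.0, 3.0, 61.0, 99.0], 0.0)]
```

```bash
cat >> h.py <<'E'
PY=-4.7;pd=np.array([np.cos(np.radians(PY)),np.sin(np.radians(PY)),0]);PT=tool(PY,25)
PG=np.array([.5006,-.1123,.025])-.06*pd+.019*PT.as_matrix()[:,2]
E
python3 - <<'E'
from h import *
print(PG,go(PG+[0,0,.12],PT))
E
```

```text
[ 0.4488045  -0.10804163  0.00778015] [-2.3   9.19 -1.45 -2.48 -1.89  1.11]
```

Emit:
{"method": "play_rows", "body": {
  "plan": [-2.3,4,-1.45,-1,-1,0.5,0.9,-2.3,9.2,-1.45,-2.48,-1.89,1.1,0.9,-2.3,9.2,-1.45,-2.48,-1.89,1.1,0.9,-2.3,9.2,-1.45,-2.48,-1.89,1.1,0.9,-2.3,9.2,-1.45,-2.48,-1.89,1.1,0.9,-2.3,9.2,-1.45,-2.48,-1.89,1.1,0.9,-2.3,9.2,-1.45,-2.48,-1.89,1.1,0.9]
}}

```text
time: 11.72
eef_pos: [0.4491, -0.1066, 0.1273]
tool_rot: [-180.0, -25.0, -4.5]
force: [0.1, 0.1, -0.3]
width: 0.0769
```

Run:
```python
from h import *
p,r,s=cur();print(p,s["tool_rot"],s["force"],s["width"],s["joint_positions"])
print(go(PG+[0,0,.06],PT),go(PG,PT))
b=crop("side",(200,180,350,290),4,"s10");b=crop("top",(220,150,320,300),4,"t10")
```

```text
[ 0.44907214 -0.10655677  0.12732867] [-179.9886629   -24.98610882   -4.50035071] [ 0.1039191   0.12478434 -0.31726113] 0.07690219168868624 [-23.42217533 -41.8369743  121.85881144   8.11515543  76.32528017
  70.80780186]
[-1.01  0.06  2.16 -0.02  0.    0.04] [-2.03  0.06  4.33 -0.02  0.    0.04]
```

View pics/s10.png

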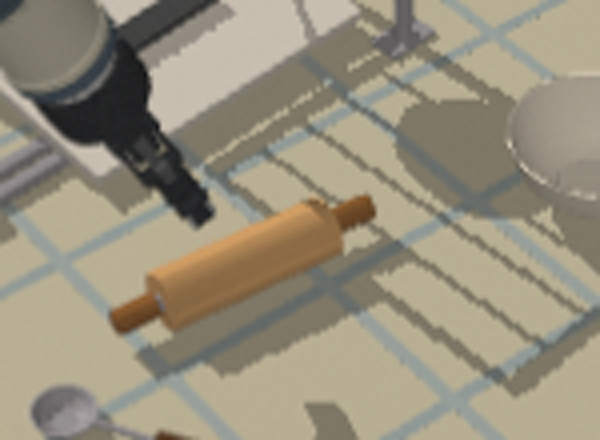

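View pics/t10.png

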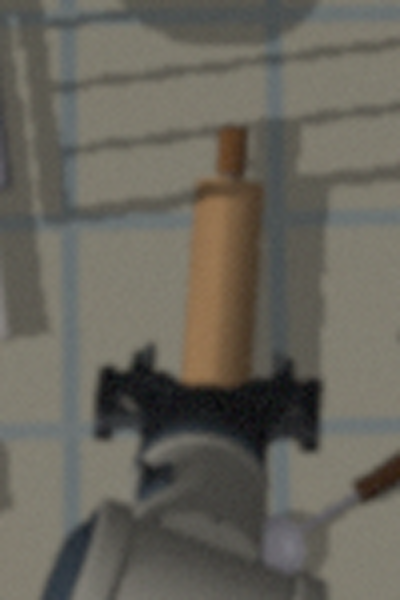

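Hovering, with the fingers at (148,355) and (285,350) in the top crop on either side of the barrel. Descending.

Emit:
{"method": "play_rows", "body": {
  "plan": [-1,0.06,2.16,0,0,0,0.9,-1,0.06,2.16,0,0,0,0.9,-1,0.06,2.16,0,0,0,0.9,-1.5,0.06,3.2,0,0,0,0.9,-2,0.06,4.3,0,0,0,0.9,-2,0.06,4.3,0,0,0,0.9,-2,0.06,4.3,0,0,0,0.9]
}}

```text
time: 12.7
eef_pos: [0.451, -0.1087, 0.013]
tool_rot: [179.9, -25.3, -4.4]
force: [0.6, -0.1, 0.7]
width: 0.0769
```

Run:
```python
from h import *
p,r,s=cur();print(p,s["tool_rot"],s["force"],s["width"])
print(go(PG,PT))
b=crop("top",(220,150,320,300),4,"t11")
```

```text
[ 0.45103756 -0.10865022  0.01303462] [179.89301198 -25.29936029  -4.41222074] [ 0.56405523 -0.12534533  0.68652101] 0.0768502692825041
[-0.17 -0.02  0.15 -0.   -0.06  0.05]
```

View pics/t11.png

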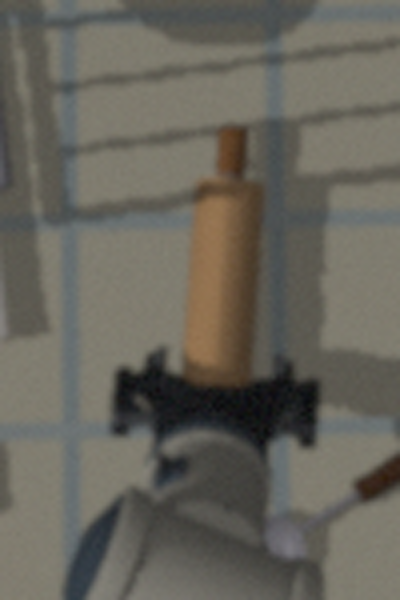

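Emit:
{"method": "play_rows", "body": {
  "plan": [-0.15,0,0.15,0,0,0,0.9,-0.15,0,0.15,0,0,0,0.9,-0.15,0,0.15,0,0,0,0.7,-0.15,0,0.15,0,0,0,0.4,-0.15,0,0.15,0,0,0,0.4,-0.15,0,0.15,0,0,0,0,-0.15,0,0.15,0,0,0,0,-0.15,0,0.15,0,0,0,0,-0.15,0,0.15,0,0,0,0]
}}

```text
time: 13.88
eef_pos: [0.4494, -0.1086, 0.0084]
tool_rot: [179.9, -25.3, -4.4]
force: [-3.2, 0.3, 5.3]
width: 0.0487
```

Run:
```python
from h import *
p,r,s=cur();print(p,s["tool_rot"],s["force"],s["wrist_torque"],s["width"])
print(go(PG,PT),go(p+[0,0,.1],r))
b=crop("top",(220,150,320,300),4,"t12")
```

```text
[ 0.44940667 -0.10861859  0.0083641 ] [179.87979111 -25.33561444  -4.40973637] [-3.16372808  0.30485716  5.33433955] [ 0.08495677  0.25562692 -0.0047753 ] 0.048731963053317756
[-0.03 -0.02  0.01 -0.   -0.07  0.05] [ 1.71  0.01 -3.62  0.    0.    0.  ]
```

View pics/t12.png

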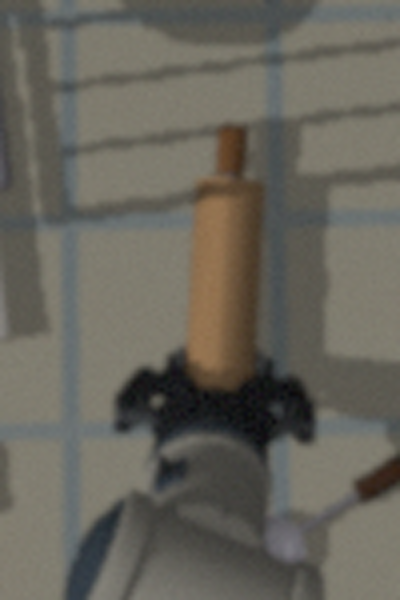

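Gripped: opening 48.7 mm, with the jaws on the near end of the barrel at (220,375). Lifting straight up.

Emit:
{"method": "play_rows", "body": {
  "plan": [0.4,0,-0.9,0,0,0,0,0.9,0,-1.8,0,0,0,0,1.7,0,-3.6,0,0,0,0,2.6,0,-5.4,0,0,0,0,2.6,0,-5.4,0,0,0,0,2.6,0,-5.4,0,0,0,0]
}}

```text
time: 14.68
eef_pos: [0.4497, -0.1082, 0.156]
tool_rot: [179.9, -25.1, -4.4]
force: [-0.1, -0.4, -2.4]
width: 0.0484
```

Run:
```python
from h import *
p,r,s=cur();print(p,s["tool_rot"],s["force"],s["wrist_torque"],s["width"])
b=crop("side",(190,130,340,270),4,"s13");b=crop("top",(220,130,320,280),4,"t13")
```

```text
[ 0.44965645 -0.10822629  0.15595648] [179.92927081 -25.14003354  -4.43122193] [-0.13403124 -0.41616959 -2.41550785] [0.05222504 0.56153891 0.03072636] 0.04837908428294021
```

View pics/s13.png

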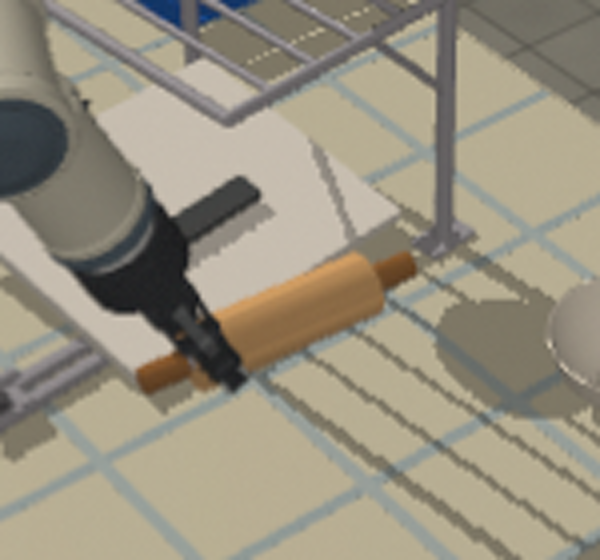

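View pics/t13.png

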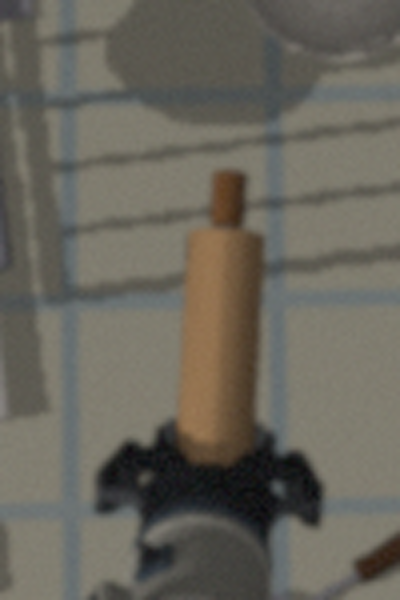

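Run:
```python
from h import *
s=lambda x,y:(x/4+190,y/4+130); t=lambda x,y:(x/4+220,y/4+130)
p,r,_=cur()
a,e=tri(s(411,263),t(229,173));print("far end",a,e)
b,e2=tri(s(372,277),t(225,231));print("barrel far end mid",b,e2)
c=np.array([.5006,-.1123,.025])-[.4494,-.1086,.0084]
print("exp",p+c+.115*pd, p+c+.075*pd)
# near end on the side view: ray closest to vertical plane y of pin
o,d=ray("side",[s(143,380)]);d=d[0]
n=np.array([-pd[1],pd[0],0]);k=((p+c-o)@n)/(d@n);print("near",o+k*d,"exp",p+c-.115*pd)
```

```text
far end [ 0.61475093 -0.12100341  0.17221511] 0.0027455834352306447
barrel far end mid [ 0.57806381 -0.11868916  0.17640248] 0.0055389949780236016
exp [ 0.61520142 -0.12121714  0.17157091] [ 0.57533593 -0.1179396   0.17157091]
near [ 0.38973683 -0.10268058  0.17189272] exp [ 0.38597483 -0.10237129  0.17157091]
```

The pin is level in the grip: the far end triangulates within 1 mm of where I expected. Working out the approach.

```bash
cat >> h.py <<'E'
poff=np.array([.0513,.0005,.0166])
TP=tool(RY,25.1,np.degrees(.14))*R.from_euler("z",0)
def pin_tcp(x,y,h): return rk(x,y,h)-RR.apply(poff)
E
python3 - <<'E'
from h import *
q=cur()[2]["joint_positions"]
for x,y,h in((-.11,.02,.13),(-.015,.02,.07),(-.015,.02,.035)):
    a=pin_tcp(x,y,h);q,c=F.ik(a,TP,q);print(a,go(a,TP),q.round(0),round(c,3))
E
```

```text
[0.43932019 0.17139736 0.15503916] [ -1.15 -11.11  -0.55   2.38  -0.15  -1.3 ] [ 14. -42. 119.   4.  76. 100.] 0.0
[0.53276171 0.19047044 0.0956262 ] [  1.17 -12.17   3.16   2.38  -0.15  -1.3 ] [ 14. -23. 113.   5.  64.  98.] 0.0
[0.53220883 0.19532305 0.06096864] [  0.55 -12.36   4.4    2.38  -0.15  -1.3 ] [ 14. -21. 115.   4.  60.  98.] 0.0
```

Emit:
{"method": "play_rows", "body": {
  "plan": [-0.2,-1.2,-0.1,0.3,0,-0.2,0,-0.3,-2.8,-0.2,0.6,0,-0.3,0,-0.5,-4.6,-0.2,1,-0.1,-0.5,0,-0.6,-6.4,-0.3,1.4,-0.1,-0.8,0,-0.8,-8.2,-0.4,1.8,-0.1,-1,0,-1,-9.8,-0.5,2.1,-0.15,-1.2,0,-1.15,-10.8,-0.55,2.38,-0.15,-1.3,0,-1.15,-11.1,-0.55,2.38,-0.15,-1.3,0,-1.15,-11.1,-0.55,2.38,-0.15,-1.3,0,-1.15,-11.1,-0.55,2.38,-0.15,-1.3,0]
}}

```text
time: 16.02
eef_pos: [0.4393, 0.1703, 0.1546]
tool_rot: [-171.2, -24.8, 2.7]
force: [0.4, -0.0, -2.3]
width: 0.0484
```

Run:
```python
from h import *
p,r,s=cur();print(p,s["tool_rot"],s["force"],s["wrist_torque"],s["width"])
for x,y,h in((-.06,.02,.09),(-.015,.02,.06),(-.015,.02,.035)): print(go(pin_tcp(x,y,h),TP))
b=crop("side",(140,60,310,230),3.5,"s14")
```

```text
[0.43925813 0.17026505 0.15459414] [-171.2028709   -24.77682616    2.70802131] [ 0.38394862 -0.03356054 -2.30950783] [-0.15575598  0.52675264 -0.00985368] 0.04844145221227916
[ 1.15 -0.05  2.29  0.01  0.01 -0.01]
[ 2.27 -0.05  4.14  0.01  0.01 -0.01]
[ 1.85 -0.05  5.04  0.01  0.01 -0.01]
```

View pics/s14.png

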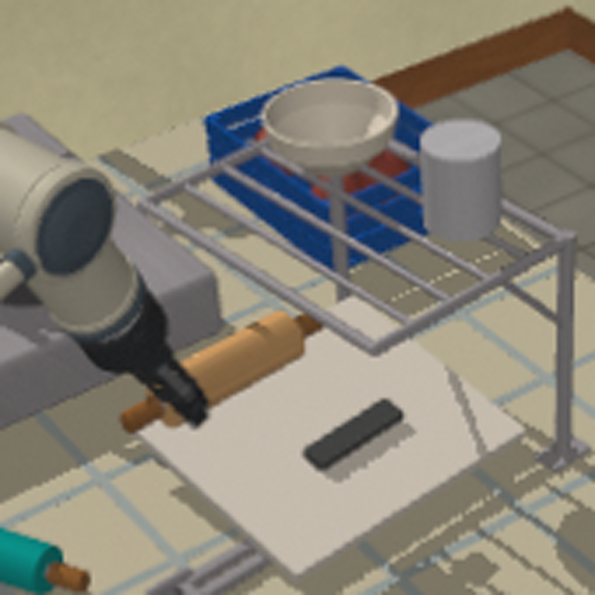

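The pin is held level in front of and below the rail, at (225,370) in the crop, and the stone is still at (355,435). Moving in under the shelf.

Emit:
{"method": "play_rows", "body": {
  "plan": [0.5,0,1,0,0,0,0,1.15,0,2.3,0,0,0,0,1.7,0,3.2,0,0,0,0,2.27,0,4.1,0,0,0,0,2.27,0,4.14,0,0,0,0,2.1,0,4.5,0,0,0,0,1.85,-0.05,5,0,0,0,0,1.85,-0.05,5,0,0,0,0,1.85,-0.05,5,0,0,0,0]
}}

```text
time: 17.2
eef_pos: [0.5319, 0.1951, 0.0625]
tool_rot: [-171.2, -24.8, 2.7]
force: [0.4, -0.4, -1.9]
width: 0.0486
```

Run:
```python
from h import *
p,r,s=cur();print(p,s["tool_rot"],s["force"],s["wrist_torque"],s["width"])
for x,y,h in((-.015,.02,.03),(-.015,.02,.025),(-.015,.02,.023)): print(go(pin_tcp(x,y,h),TP))
b=crop("side",(170,90,310,230),4,"s15")
```

```text
[0.53186251 0.19511699 0.06253911] [-171.18505264  -24.82500916    2.70407981] [ 0.39136937 -0.39014896 -1.9144912 ] [-0.1703211   0.43512367 -0.00156213] 0.04857152031046988
[-0.1   0.    0.24  0.01  0.   -0.01]
[-0.18  0.    0.43  0.01  0.   -0.01]
[-0.22  0.    0.5   0.01  0.   -0.01]
```

View pics/s15.png

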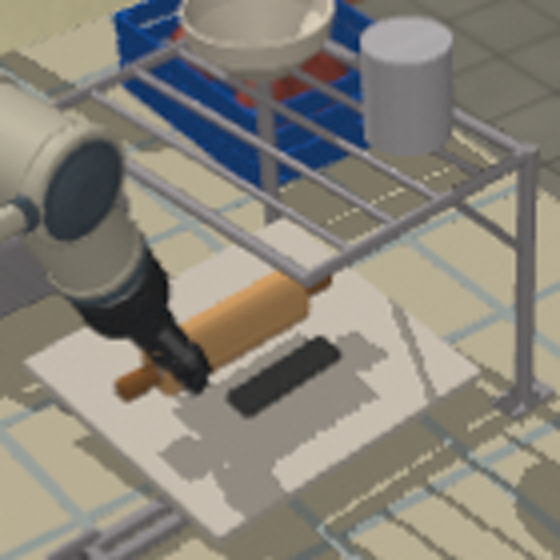

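Emit:
{"method": "play_rows", "body": {
  "plan": [-0.1,0,0.24,0,0,0,0,-0.1,0,0.24,0,0,0,0,-0.15,0,0.35,0,0,0,0,-0.15,0,0.35,0,0,0,0]
}}

```text
time: 17.75
eef_pos: [0.5321, 0.1965, 0.0531]
tool_rot: [-171.2, -24.8, 2.7]
force: [0.1, 0.2, -2.8]
width: 0.0486
```

Run:
```python
from h import *
for i in range(2):
    b=crop("side",(200,120,290,210),6,"s16")
    p,r,s=cur();print(p,s["tool_rot"],s["force"],s["wrist_torque"],s["width"])
for x,y,h in((-.015,.02,.026),(-.015,.02,.025),(-.015,.02,.023)): print(go(pin_tcp(x,y,h),TP))
```

```text
[0.53221102 0.19645799 0.05329318] [-171.18418087  -24.83893442    2.69908008] [ 0.10715028  0.17111973 -2.63256596] [-0.1794801   0.48719762  0.02797483] 0.048533891038003006
[0.53230221 0.1964585  0.05346013] [-171.18131682  -24.8544669     2.6969084 ] [ 0.09839793 -0.14743368 -2.20424356] [-0.14832773  0.4605843   0.04816623] 0.04835950478178982
[-0.03  0.    0.05  0.01 -0.01 -0.01]
[-0.05  0.    0.08  0.01 -0.01 -0.01]
[-0.08  0.    0.16  0.01 -0.01 -0.01]
```

View pics/s16.png

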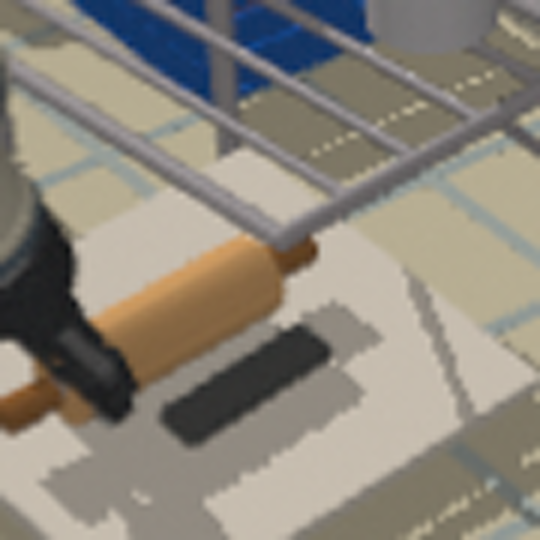

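Still carrying the full weight (-2.4 N). Lowering in millimetre steps.

Emit:
{"method": "play_rows", "body": {
  "plan": [-0.03,0,0.06,0,0,0,0,-0.04,0,0.09,0,0,0,0,-0.04,0,0.09,0,0,0,0]
}}

```text
time: 18.23
eef_pos: [0.5325, 0.1969, 0.0513]
tool_rot: [-171.2, -24.9, 2.7]
force: [0.4, -0.3, -2.4]
width: 0.0488
```

Emit:
{"method": "play_rows", "body": {
  "plan": [-0.03,0,0.06,0,0,0,0,-0.03,0,0.06,0,0,0,0]
}}

```text
time: 18.48
eef_pos: [0.5332, 0.1972, 0.0509]
tool_rot: [-171.2, -25.0, 2.7]
force: [-0.8, -1.2, 2.6]
width: 0.0486
```

Touchdown: +2.6 N, so about 5 N on the board. Now sliding gently downhill (tool +y) towards the stone.

Emit:
{"method": "play_rows", "body": {
  "plan": [0,0.12,0.01,0,0,0,0,0,0.24,0.01,0,0,0,0,0,0.36,0.01,0,0,0,0,0,0.45,0.01,0,0,0,0,0,0.45,0.01,0,0,0,0]
}}

```text
time: 19.1
eef_pos: [0.5348, 0.1858, 0.0493]
tool_rot: [-171.2, -25.0, 2.7]
force: [1.1, -0.5, 1.7]
width: 0.0484
```

Run:
```python
from h import *
b=crop("side",(200,120,290,210),6,"s17")
p,r,s=cur();print(p,s["tool_rot"],s["force"],s["wrist_torque"],s["width"])
q=p+RR.apply(poff);print("pin rack",torack(q)); print(go(pin_tcp(-.015,.0033,.025),TP))
```

```text
[0.53473799 0.18582393 0.0492979 ] [-171.18022967  -25.04393091    2.66878979] [ 1.06250143 -1.2390621   2.33724164] [-0.18959173  0.04153658 -0.05020584] 0.048372962129766515
pin rack [[-0.01356243  0.00539163  0.06580525]]
[-0.05  0.22 -0.03  0.01 -0.04 -0.01]
```

View pics/s17.png

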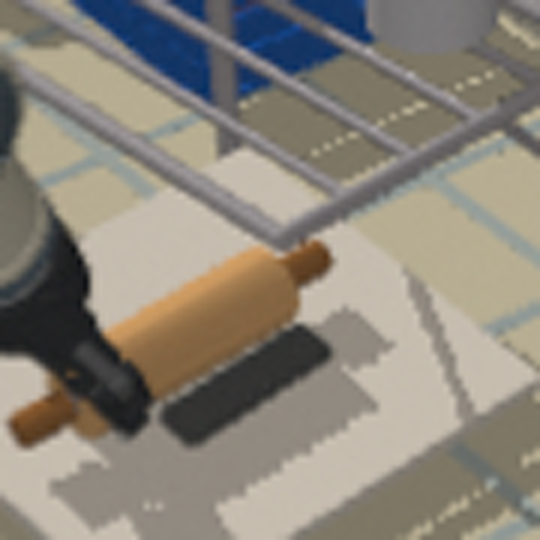

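The finger at (140,405) clears the stone's near end at (165,415) by about 8 mm. Continuing the last 5–9 mm.

Emit:
{"method": "play_rows", "body": {
  "plan": [0,0.1,0,0,0,0,0,0,0.18,0,0,0,0,0,0,0.24,0,0,0,0,0,0,0.24,0,0,0,0,0]
}}

```text
time: 19.65
eef_pos: [0.5354, 0.1797, 0.0485]
tool_rot: [-171.2, -25.0, 2.7]
force: [0.5, -0.0, 1.9]
width: 0.0487
```

Run:
```python
from h import *
b=crop("side",(200,120,290,210),6,"s18")
p,r,s=cur();print(p,s["tool_rot"],s["force"],s["wrist_torque"],s["width"])
q=p+RR.apply(poff);print("pin rack",torack(q)); print(go(pin_tcp(-.015,.0033,.025),TP))
```

```text
[0.5354115  0.17973575 0.04842578] [-171.19305031  -25.04073812    2.66173604] [-1.04967105  0.09775854  2.37465054] [0.07482596 0.09844094 0.11827431] 0.04836148502677576
pin rack [[-0.01358244 -0.00073366  0.06493314]]
[-0.05 -0.02 -0.03  0.02 -0.04 -0.01]
```

View pics/s18.png

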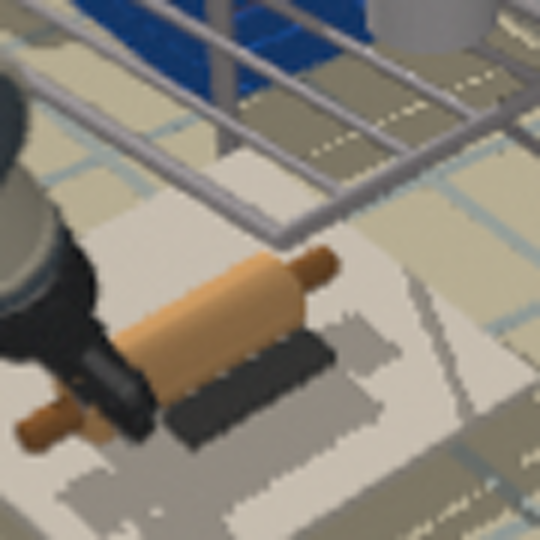

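The stone's far corner has shifted from (330,350) to (336,358), so the pin is now against it. Another 3 mm to bring it into line contact, then hold.

Emit:
{"method": "play_rows", "body": {
  "plan": [0,0.06,0,0,0,0,0,0,0.12,0,0,0,0,0,0,0.12,0,0,0,0,0,0,0.12,0,0,0,0,0]
}}

```text
time: 20.2
eef_pos: [0.5358, 0.1767, 0.048]
tool_rot: [-171.2, -25.0, 2.7]
force: [-0.2, 0.4, 2.9]
width: 0.0485
```

Run:
```python
from h import *
b=crop("side",(200,120,290,210),6,"s19")
for i in range(3):
    optics.grab_frame("top")
    p,r,s=cur();print(p,s["tool_rot"],s["force"],s["wrist_torque"],s["width"])
q=p+RR.apply(poff);print("pin rack",torack(q))
crop("top",(60,120,260,250),4,"t19")
```

```text
[0.53577885 0.17665996 0.04801067] [-171.21039722  -25.04282921    2.66612657] [-0.05277635  1.31762105  1.3028311 ] [0.01850348 0.08881704 0.15268024] 0.048699142958695166
[0.53577828 0.17665372 0.04799098] [-171.21232096  -25.04074422    2.66703642] [-0.88758239 -0.6045749   1.45458125] [0.01361613 0.05590054 0.08422463] 0.04847996725115
[0.5357747  0.17665076 0.04800987] [-171.21284692  -25.04381603    2.66784242] [0.5565421  0.12549919 1.93805777] [-0.03940918  0.12676282  0.09617252] 0.04836718094609387
pin rack [[-0.01357082 -0.00383994  0.06451723]]
```

View pics/s19.png

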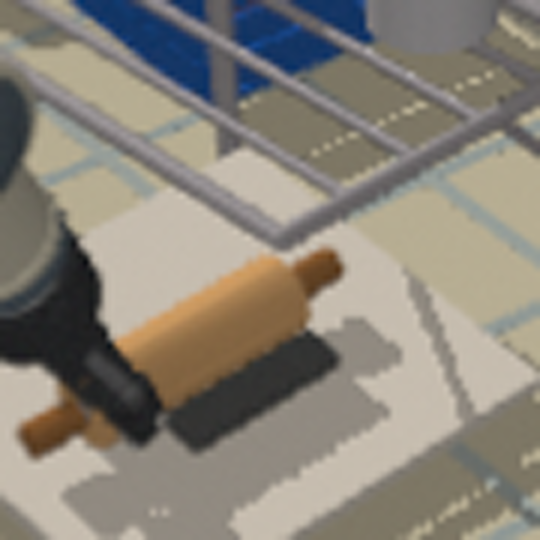

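View pics/t19.png

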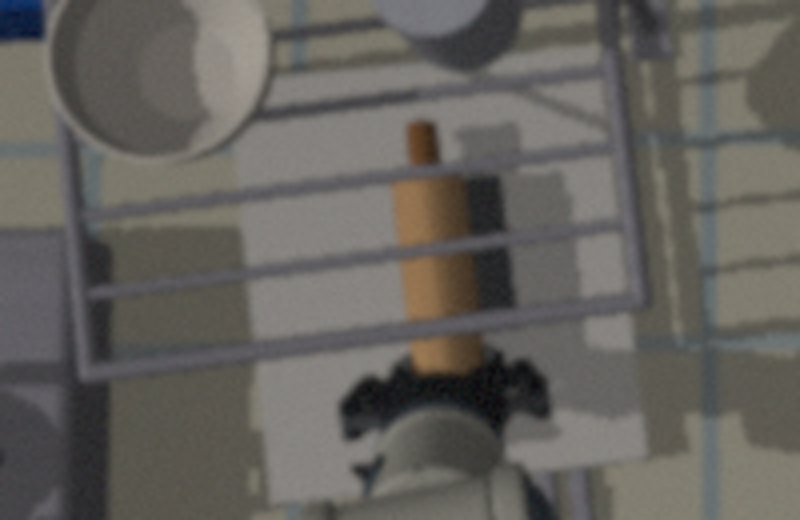

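Emit:
{"method": "play_rows", "body": {
  "plan": [0,0.02,0,0,0,0,0,0,0.04,0,0,0,0,0,0,0.06,0,0,0,0,0,0,0.08,0,0,0,0,0,0,0.08,0,0,0,0,0,0,0.08,0,0,0,0,0]
}}

```text
time: 21.2
eef_pos: [0.536, 0.1747, 0.0477]
tool_rot: [-171.2, -25.0, 2.7]
force: [-0.4, 0.7, 1.7]
width: 0.0483
```

Run:
```python
from h import *
p,r,s=cur();print(p,s["tool_rot"],s["force"],s["wrist_torque"],s["width"])
crop("side",(200,120,290,210),6,"s20")
```

```text
[0.53598481 0.17465043 0.04771138] [-171.21329282  -25.03962093    2.6631445 ] [-0.44757701  0.7146628   1.73153246] [0.16353016 0.08359563 0.1715769 ] 0.04827359147086582
```

View pics/s20.png

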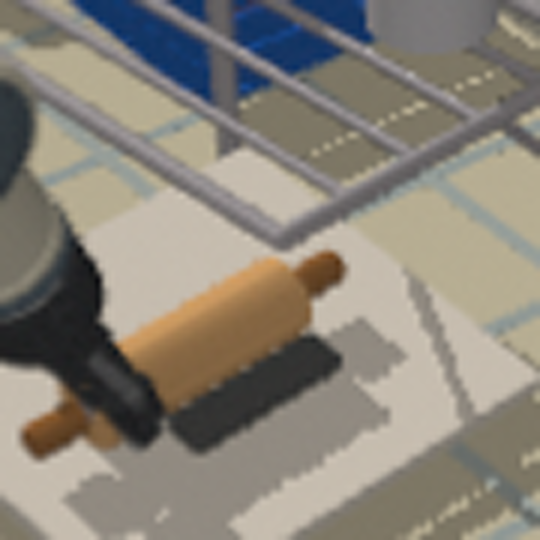

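The stone's corner has moved again, to (341,360), so the pin is bearing on it; the resting force is about 4 N. Opening gradually.

Emit:
{"method": "play_rows", "body": {
  "plan": [0,0,0,0,0,0,0.55,0,0,0,0,0,0,0.57,0,0,0,0,0,0,0.6,0,0,0,0,0,0,0.65,0,0,0,0,0,0,0.7,0,0,0,0,0,0,0.7,0,0,0,0,0,0,0.7,0,0,0,0,0,0,0.7]
}}

```text
time: 22.25
eef_pos: [0.536, 0.1746, 0.0477]
tool_rot: [-171.2, -25.0, 2.7]
force: [0.7, 0.1, -0.2]
width: 0.0597
```

Run:
```python
from h import *
p,r,s=cur();print(p,s["tool_rot"],s["force"],s["wrist_torque"],s["width"])
crop("side",(200,120,290,210),6,"s21")
crop("top",(60,120,260,250),4,"t21")
```

```text
[0.53600771 0.17464643 0.04774477] [-171.21404313  -25.04454942    2.66282424] [ 0.70821617  0.12680754 -0.23420511] [-0.02749163  0.24274916  0.01839866] 0.05970021496602536
```

View pics/s21.png

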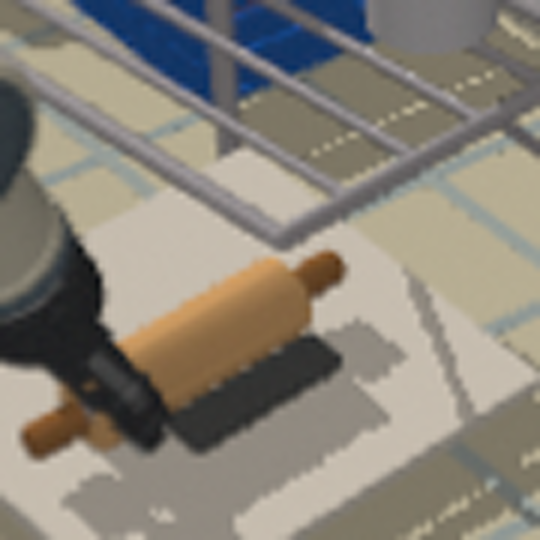

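View pics/t21.png

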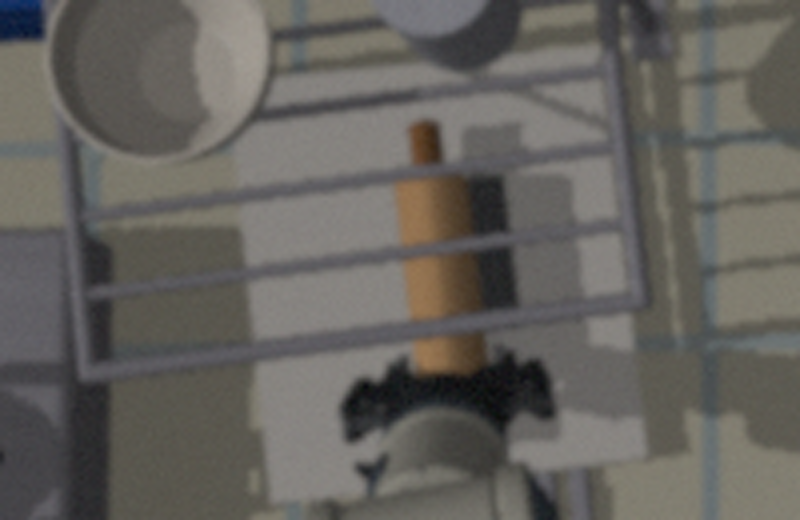

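The pin stayed put after opening. Backing straight out along the tool axis.

Emit:
{"method": "play_rows", "body": {
  "plan": [0,0,-0.4,0,0,0,0.7,0,0,-0.9,0,0,0,0.7,0,0,-1.6,0,0,0,0.7,0,0,-2.6,0,0,0,0.7,0,0,-4,0,0,0,0.7,0,0,-5,0,0,0,0.7,0,0,-5,0,0,0,0.7,0,0,-5,0,0,0,0.7]
}}

```text
time: 23.35
eef_pos: [0.4845, 0.1531, 0.159]
tool_rot: [-171.2, -25.0, 2.7]
force: [0.4, 0.2, -0.3]
width: 0.06
```

Run:
```python
from h import *
p,r,s=cur();print(p,s["force"],s["width"])
crop("side",(190,110,310,220),5,"s22")
crop("top",(60,120,260,250),4,"t22")
crop("side",(0,0,560,420),1,"s22f")
```

```text
[0.48451061 0.15311275 0.15903349] [ 0.43656391  0.20098519 -0.25047706] 0.06001996294117247
```

View pics/s22.png

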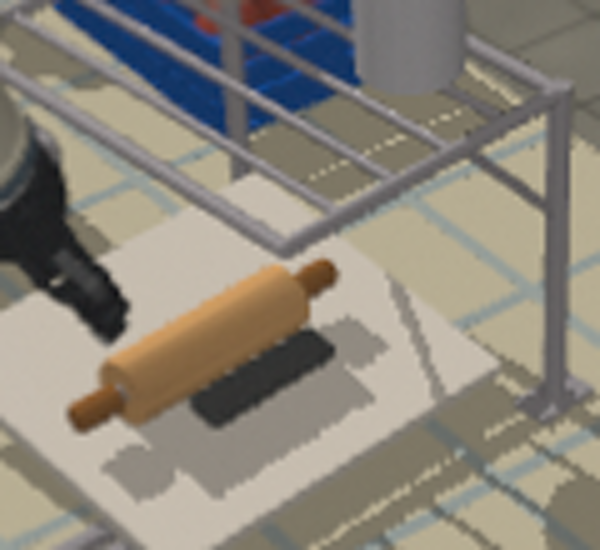

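View pics/t22.png

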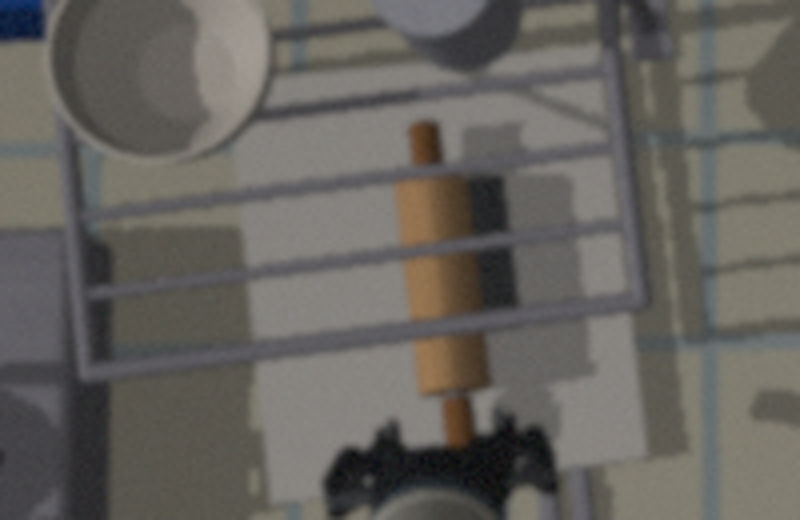

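View pics/s22f.png

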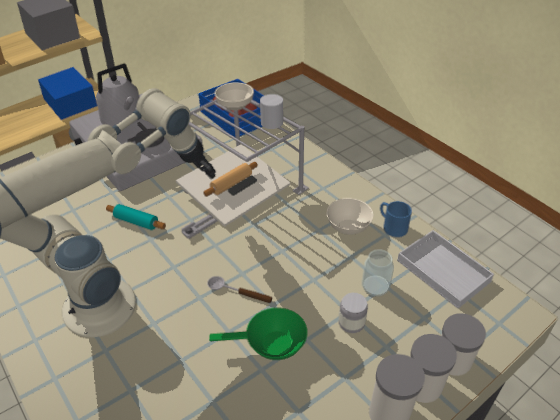

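The pin rests against the stone, with its ends at (80,415) and (332,274) in the side crop; the bystanders are at the same pixels as at the start. Last check of the pin's and stone's poses, and that they are still.

Run:
```python
from h import *
s=lambda x,y:(x/5+190,y/5+110)
q=torack(onboard("side",[s(75,418),s(333,271)],.025));u=q[1]-q[0];print("pin ends",q,q.mean(0),np.linalg.norm(u),np.degrees(np.arctan2(u[1],u[0])))
q=torack(onboard("side",[s(113,395),s(305,296)],.025));print("barrel ends(approx)",q.mean(0))
q=torack(onboard("side",[s(209,418),s(332,348)],.012));u=q[1]-q[0];print("stone edge",q,np.degrees(np.arctan2(u[1],u[0])))
t=lambda x,y:(x/4+60,y/4+120)
q=torack(onboard("top",[t(424,122),t(458,446)],.025));u=q[1]-q[0];print("top pin",q,q.mean(0),np.linalg.norm(u),np.degrees(np.arctan2(u[1],u[0])))
a=cv2.imread("pics/s22f.png")[:,:,::-1].astype(int)
b=optics.grab_frame("side").astype(int); d=np.abs(a-b)[140:215,190:300].max(); print("max diff",d)
b0=cv2.imread("pics/side0.png")[:,:,::-1].astype(int);
dd=(np.abs(b-b0).max(2)>40).astype(np.uint8);n,l,st,c=cv2.connectedComponentsWithStats(dd)
print(st[1:][st[1:,4]>25])
```

```text
pin ends [[-0.12594673 -0.00574157  0.0644379 ]
 [ 0.10336391 -0.00842589  0.06405962]] [-0.01129141 -0.00708373  0.06424876] 0.2293266566848397 -0.6706754159496109
barrel ends(approx) [-0.01105037 -0.01005099  0.06383061]
stone edge [[-0.04900259 -0.05047781  0.04500514]
 [ 0.06028921 -0.05338845  0.04459497]] -1.5255321901274677
top pin [[ 0.10069758 -0.00703868  0.06425511]
 [-0.12726734 -0.00588419  0.06441781]] [-0.01328488 -0.00646143  0.06433646] 0.22796789466180237 179.70983638906392
max diff 22
[[   38    18    34    28   704]
 [   27    23    20    51   281]
 [    0    39   106   267 11528]
 [  147    95    23    18   110]
 [  136    98     7    17    65]
 [  168   103    11     6    39]
 [  163   106    53    74  1188]
 [  117   113    19    13    71]
 [  137   125    29    22   204]
 [   93   131    15    10    61]
 [   76   141    18    14   115]
 [  116   142    17     9    48]
 [  116   148    24    24   328]
 [  203   162    65    48  1687]
 [  109   166     7     7    26]
 [    0   184     5     8    26]
 [  130   211    23     8    71]
 [  227   229    75    46  1361]
 [  145   235   118   168  5820]
 [  108   244    15    36   279]
 [   83   260    36    45   868]
 [  263   262   102   121  3845]
 [  147   321    42    48   576]
 [   70   324    16    10    96]
 [   50   332    47    69  2065]
 [  256   365    56    55  1617]
 [  127   381     9     8    40]
 [  137   394    27    26   304]
 [   97   402    17    18   133]
 [  197   405    15    15   115]]
```

All good: pin at rack x ≈ -12 mm and within 1° of across the slope, stone below it, scene still (differences are arm and shadow). Handing in.

Run:
```python
from rig import ctrl
print(ctrl.close_job())
```

```text
the job is handed in; nothing more can be done
None
```

The job is done and handed in at about 23.5 s; the close call reports no verdict.

**What I did:** I laid the stone on the board with its length across the slope, under the front part of the shelf, and let go of it. I gripped the wooden pin by the near end of its barrel and lowered it onto the board uphill of the stone (about 4–5 N). Then I slid it gently down until it bore on the stone and pushed the stone a few millimetres. Finally I opened the fingers and backed straight out.

**What the last checks showed:**
- **Pin:** its centre is at rack x ≈ -11 to -13 mm, y ≈ -7 mm, height ≈ 64 mm, and it lies within 1° of across the slope.
- **Stone:** it is on the downhill side, within about 2° of across the slope, and it looked flat.
- **Stillness and contact:** nothing visible moved on the board between two pictures after release, and the tool force was near zero with the arm clear.
- **Bystanders:** they appeared at the same pixels as at the start. I judged this by eye, because the automatic image comparison was swamped by the arm and its shadow.

**What disagreed or could not be checked:**
- **Stone position:** the two cameras differed by about 5 mm in x. In the top view the shelf's front rail hid the stone's near end, so I used the side view.
- **Contact force:** the pin-to-stone force could not be read directly. I inferred it from the stone shifting when the pin pushed it.

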